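# Load a wooden blank into a spring-fed magazine

## Task

Load the magazine: pull the sprung follower back by its black handle until the pawl catches it and holds it by itself, lay the small wooden blank flat on the track floor between the two rails, then press the black thumb pad lightly so that the follower lets go and clamps the blank against the front stop. Ease the blank in without forcing it on the rails or dropping it, press the pad no harder than it takes, and leave the things round about where they are.

Things in the scene. Friction and masses are not known exactly. Their poses are not given: they have to be found in the camera images.
- feeder: magazine, fixed on the bench: dark base plate 96 mm (x) x 248 mm (y, from -104 to +144), 6 mm thick. Origin at its underside on the follower's centre line; +y runs along the track to the front stop, the follower is pulled to -y. The blank goes on the plate (z = 6 mm) between two aluminium rails parallel to y. Yaw within 0.2 rad. Behind it, from world x = 0.53 m, stands a tote, 225 mm high
- front_stop (a point): foot of the front stop's inner face, in the feeder frame [0, 130, 6] mm; the stop is a plate 88 mm wide across the track, 10 mm thick, top at z = 48 mm. RAILS: a pair 53 mm apart inside, each 5 mm thick, square tops at z = 18 mm, y = -48 to +130 mm; the pair is clamped off the feeder's centre line by up to 12 mm to either side, not measured: find it by sight or feel
- follower (a joint): how far the follower is pulled back, m: 0 = closed, empty (start); clear length before its face = value + 2 mm. Spring 5 N at 0 rising to 7.6 N at the 104 mm end stop, plus 25 N per m/s damping. Pulled past about 97 mm its cross pin clicks behind the pawl's nose; let go, it stays near 96 mm. With the blank clamped it reads about 58 mm
- pull_handle (a point): top centre of the follower's upright black handle: block 30 mm across the track, 12 mm thick along it, 30 mm high, top 92 mm above the bench. Moves with the follower, 22 mm behind its pushing face; at feeder y = +106 mm when closed. The pushing plate is 28 mm wide, top 45 mm above the bench. Keep finger ends 55 mm or more above the bench here, clear of the pawl
- pawl (a joint): pawl (catch lever) angle, rad: 0 = at rest, about 0.17 frees the follower, 0.28 = hard on its stop. A seesaw behind the track, pivot at feeder [0, -60, 31] mm; nose to +y, thumb pad to -y. Needs about 2 to 4 N on the pad; springs back when let go
- thumb_pad (a point): top centre of the pawl's black thumb pad, 26 mm across x 22 mm along the track, at feeder [0, -92, 46] mm at rest; it goes down about 5.5 mm to free the follower, about 9 mm to its hard stop
- blank: brown wooden blank 50 mm (its x) x 60 mm (its y) x 40 mm high, about 60 g, loose on the bench; origin at the centre of its underside. Fits between the rails only with the 50 mm side across the track and the 60 mm side along it (either way round), 1.5 mm play each side; lying there it stands 28 mm above the rails
- sanding_block: bystander: grey-brown sanding block 62 x 113 x 31 mm, behind the blank; does not belong in the magazine
- screwdriver: bystander: screwdriver 220 mm long, lying near the bench's front edge
- tape_measure: bystander: tape measure 62 x 85 x 37 mm, to the right of the magazine
Mind the look-alikes: they are no part of the job. What is shaped like the blank but green or pink is not meant.

How it is judged:
On the way, in this order (a step that is already met when the one before it is completed fails the run):
1. the follower is pulled back and stays caught by the pawl with nothing holding it (value of joint follower above 0.091 m and contact force between the fingers and follower below 0.1 N and value of joint pawl below 0.1 rad), for 0.3 s.
2. the blank lies flat between the rails, let go, while the follower is still caught (value of joint follower above 0.091 m and z of blank in the frame of feeder between 0.003 and 0.0095 m and x of blank in the frame of feeder between -0.016 and 0.016 m and y of blank in the frame of feeder between 0.045 and 0.105 m and angle between blank's own z axis and vertical below 0.06 rad and contact force between the fingers and blank below 0.1 N), for 0.3 s.
At the end, for the whole second after the job is handed in: the follower has closed on the blank (reads 53 to 63 mm), the pawl is back at rest (under 0.08 rad), and the blank lies flat on the base plate between the rails (underside 3 to 9.5 mm above the bench, tilt under 0.06 rad, within 16 mm of the centre line), 25 to 85 mm before the front stop, at rest (value of joint follower between 0.053 and 0.063 m and value of joint pawl below 0.08 rad and z of blank in the frame of feeder between 0.003 and 0.0095 m and x of blank in the frame of feeder between -0.016 and 0.016 m and y of blank in the frame of feeder between 0.045 and 0.105 m and angle between blank's own z axis and vertical below 0.06 rad and linear speed of blank below 0.02 m/s and velocity of joint follower below 0.01 m/s); the robot touches nothing.
It fails at once if the blank is forced or dropped on the magazine (over 45 N) (contact force between blank and feeder above 45 N).
It fails at once if the thumb pad is pressed with over 20 N (contact force between any of the fingers, the arm and pawl above 20 N).
It fails at once if the sanding block, screwdriver or tape measure is shifted by over 30 mm (distance of any of sanding_block, screwdriver, tape_measure from where it was at the start of the episode above 0.03 m).
It also fails if it takes over 67 s, if anything falls off the work surface, if the arm or the gripper's body presses on something with over 40 N, if the wrist force passes 120 N, or if a joint passes its speed limit or range.

## Robot

A 6-joint arm with a two-finger parallel gripper is mounted at the origin on a cart in front of the work surface, level with it; the furniture and walls round the work are solid. World frame = base frame: x ahead of the robot, y to its left, z up, the work surface at z = 0. Lengths are in m, angles in rad, forces in N, time in s.
With the tool pointing down it reaches from about 0.375 to 0.9 m from the base axis. Payload 3.1 kg.
Tool frame: the origin (TCP) lies midway between the tips of the shut fingers; the grasp point (between the pads) lies r.hold_point_z behind it (r.hold_point_z is the distance from the TCP to the grasp point, in m); x points along the fingers, y is the direction in which the jaws open and shut, and the axes are right-handed (so a half turn about x gives the same grasp; the last joint's range is limited). The gripper opens to 87 mm and grips with 3 to 60 N. Pads are 19 mm wide; open, the fingers measure 117 mm over their backs; the gripper's body (75 mm by 190 mm) begins 51 mm behind the grasp point.
Start: joints at [-1.385, 0.527, 1.433, -0, 1.181, -0.178], TCP at [0.222, -0.584, 0.186] pointing down, gripper open.
Joint ranges: [-3.08, 3.08], [-0.75, 2.2], [0.22, 2.44], [-1.43, 4.57], [0, 2.65], [-2.85, 2.85]. Speed limits (rad/s): [2.79, 2.79, 3.14, 3.14, 3.14, 3.14].

## Interface

Orientations are given as a 3x3 rotation matrix whose columns are the frame's x, y, z axes.
In Python, from rig import telemetry, cams, r gives the robot as it stands.
- The arm moves only by the tool step_arm, never from a script. Its argument "commands" is text: rows parted by semicolons, each of 7 numbers parted by spaces: the turn, a rotation vector about the tool's x, y, z in rad, then the shift along the tool's x, y, z in mm, then the finger opening in mm, from 0 to 87. A call has 1 to 5 rows; each row is the pose to reach, as a shift and turn from the pose commanded when the call began, along the tool's axes at that moment; what a row does not reach only later rows make up. A row lasts 1/8 s, in which the tool goes at most 62.5 mm and 10.7 degrees, less where a joint would pass 70% of its speed; a pose out of reach is approached as far as the arm can. A call with a gripper value outside its range is refused whole. The fingers move at their own pace and stop on an object; "newtons" is the grip in N (left out, the last holds). Time passes only in rows, so rows that repeat a pose let the fingers close. It gives the time, the measured TCP pose, the force and the opening at its end, in the units of the state.
- telemetry.observe(): the state, without advancing time (a new reading comes with each control period).
- cams.read_camera(name): name is "scene" or "top" or "wrist"; returns the picture (400x640x3 uint8, blue, green, red); there is no depth.
- cams.camera_info(name): a dict with "fovy" (degrees; the focal length in pixels is half the picture's height over the tangent of half this angle, whatever the lens; pixels are square), "cx", "cy" (the principal point, pixels), "origin" and "rotation" of the camera in the world; the wrist camera has in their place "tool_from_camera" (4x4, takes a point from camera to tool coordinates, whose origin is the TCP and whose axes are the tool frame's). Camera axes: x right, y up, looking along -z (the intrinsics and any distortion apply to the point x, -y, -z); pixel columns grow to the right and rows downward; lengths in m; the calibration is good to about 2 mm. A picture is of the moment at which its call begins: read the wrist's pose just before it. camera_info takes no time and is no camera call.
- r.finish_job(): hands the job in, once; it reports no verdict.
The state is a dict: "time_s": time; "joint_positions": joint angles; "joint_vel": joint speeds; "joint_efforts": joint torques, N m; "ee_pos": TCP position; "tool_rot": TCP orientation; "ft_force": force on the tool from outside, world axes, zero at the start; "ft_torque": the same for the moment, N m; "gripper_width": finger opening in m.
Only numpy, scipy, OpenCV 4.12 (cv2) and the standard library are available. Lean on these libraries where they do the work, as an engineer would, in place of code of your own. Each camera call takes 0.05 s, during which the arm holds its last target.

## Working session

There is one attempt and no reset: what is moved stays moved. The work goes in short steps, Python scripts to look and compute and a tool call to move; the robot and the scene stay as the last step left them, time stands still between calls to the robot, and variables do not carry over. Pictures are saved under pics/ and viewed, and the job is handed in when it is done.

Besides the shell and the picture viewer there is one more tool, called as a command line: name --argument value ..., lists and objects as JSON in quotes. step_arm: Moves the arm, as the interface text tells. Its arguments: {"type":"object","properties":{"commands":{"type":"string"},"newtons":{"type":"number"}},"required":["commands"]}

```bash
ls; mkdir -p pics
python3 - <<'E'
from rig import telemetry,cams,r
import cv2
print(telemetry.observe()); print(r.hold_point_z)
for n in ("scene","top"):
    cv2.imwrite(f"pics/{n}0.png",cams.read_camera(n)); print(n,cams.camera_info(n))
print(cams.camera_info("wrist"))
E
```

```text
pics
{'time_s': 0.0, 'joint_positions': array([-1.38549067e+00,  5.28472830e-01,  1.43390574e+00,  2.77609320e-05,
        1.18138200e+00, -1.78493664e-01]), 'joint_vel': array([-4.39258916e-05,  8.26132519e-04,  7.07575145e-04,  1.33368260e-03,
        3.17967440e-04,  6.64036180e-05]), 'joint_efforts': array([ 2.77575697e-05, -4.40037096e+01, -1.76594210e+01,  6.34410605e-02,
        5.82223583e-02, -1.58458406e-04]), 'ee_pos': array([ 0.22228041, -0.58327244,  0.18496653]), 'tool_rot': array([[-3.74188101e-04,  3.55817180e-01, -9.34555506e-01],
       [ 2.13552775e-03, -9.34553156e-01, -3.55817140e-01],
       [-9.99997650e-01, -2.12891176e-03, -4.10158793e-04]]), 'ft_force': array([ 0.5911485 ,  0.21441599, -0.13394836]), 'ft_torque': array([ 0.07061303, -0.07664978, -0.02117703]), 'gripper_width': 0.08693032870682176}
0.0187
scene {'fovy': 42.07726089250179, 'cx': 325.43935295451536, 'cy': 202.7782929968192, 'origin': array([-0.51752559, -0.88991049,  0.8597851 ]), 'rotation': array([[ 0.62967453,  0.40649197, -0.66202285],
       [-0.77652745,  0.30444044, -0.5516531 ],
       [-0.02269603,  0.86144082,  0.50735057]])}
top {'fovy': 43.13927530858693, 'cx': 306.8424920683859, 'cy': 191.68660379191763, 'origin': array([ 0.313058  , -0.03636323,  1.43107017]), 'rotation': array([[ 0.01457521,  0.98847587, -0.15067522],
       [-0.99957976,  0.01818057,  0.02257814],
       [ 0.02505731,  0.15028282,  0.98832546]])}
{'fovy': 58.503749335107315, 'cx': 324.74316553559663, 'cy': 199.24623599598766, 'tool_from_camera': array([[-4.51482821e-04,  2.47856442e-01, -9.68796666e-01,
        -1.98499996e-01],
       [ 9.99999673e-01,  7.62397403e-04, -2.70972821e-04,
         2.26832923e-04],
       [ 6.71445703e-04, -9.68796471e-01, -2.47856705e-01,
        -6.74727714e-02],
       [ 0.00000000e+00,  0.00000000e+00,  0.00000000e+00,
         1.00000000e+00]])}
```

View pics/scene0.png

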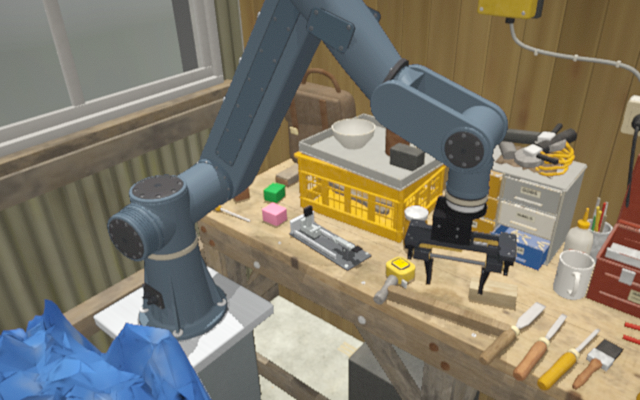

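View pics/top0.png

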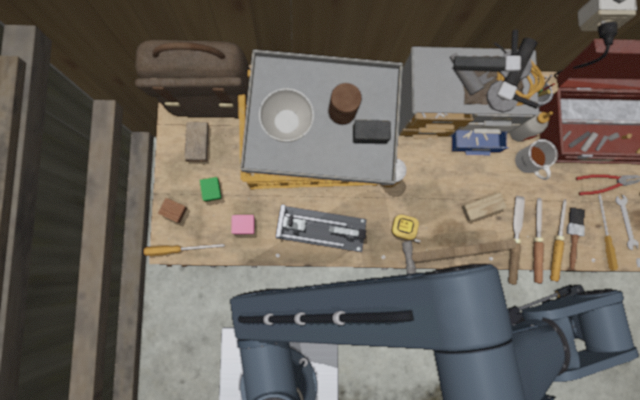

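```bash
cat > h.py <<'E'
import numpy as np,cv2
from rig import telemetry,cams,r
def info(n,T=None):
    i=cams.camera_info(n); f=200/np.tan(np.radians(i['fovy']/2))
    if n=='wrist':
        s=telemetry.observe() if T is None else T
        M=i['tool_from_camera']; R=s['tool_rot']@M[:3,:3]; o=s['ee_pos']+s['tool_rot']@M[:3,3]
    else: R=i['rotation'];o=i['origin']
    return f,i['cx'],i['cy'],np.array(o),np.array(R)
def px2w(n,u,v,z,T=None):
    f,cx,cy,o,R=info(n,T); d=R@np.array([(u-cx)/f,-(v-cy)/f,-1]); return o+d*(z-o[2])/d[2]
def w2px(n,p,T=None):
    f,cx,cy,o,R=info(n,T); c=R.T@(np.array(p)-o); return cx-f*c[0]/c[2],cy+f*c[1]/c[2]
def crop(img,u0,v0,u1,v1,k,name):
    cv2.imwrite(name,cv2.resize(img[v0:v1,u0:u1],None,fx=k,fy=k,interpolation=cv2.INTER_CUBIC))
E
python3 - <<'E'
from h import *
im=cv2.imread('pics/top0.png')
crop(im,265,190,380,265,6.9,'pics/c1.png'); crop(im,140,110,260,260,4,'pics/c2.png')
im=cv2.imread('pics/scene0.png'); crop(im,220,170,380,280,5,'pics/c3.png')
E
```

```text
(no output)
```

View pics/c1.png

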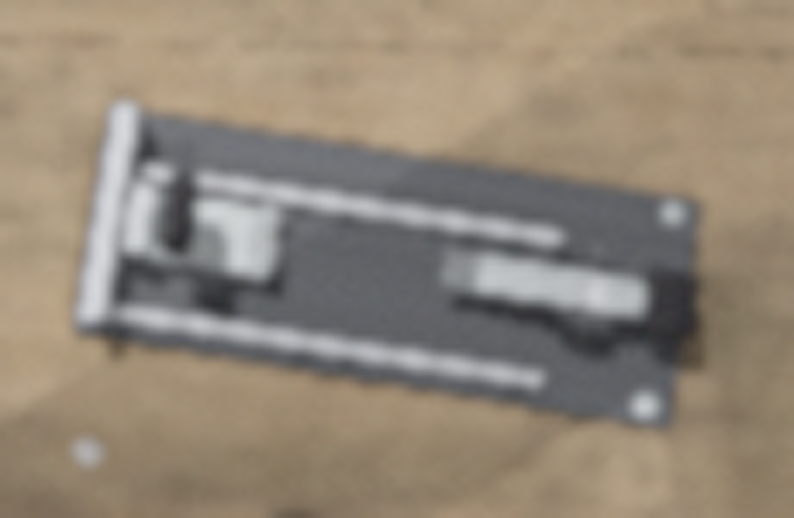

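View pics/c2.png

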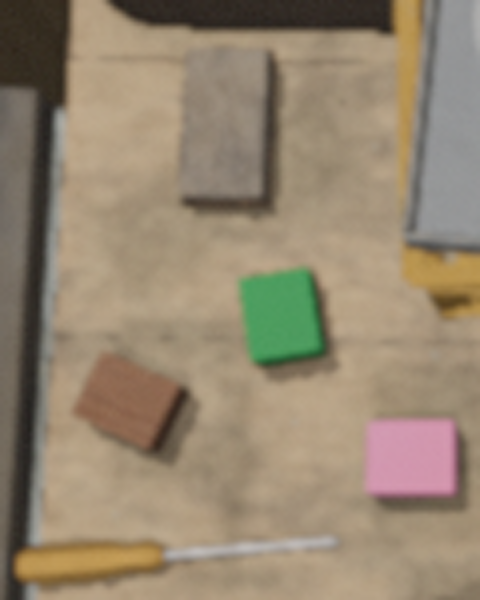

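View pics/c3.png

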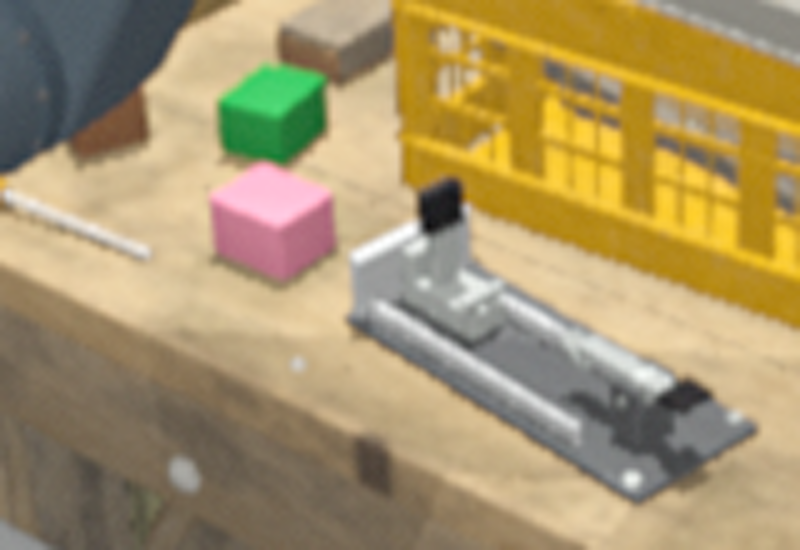

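Candidates for the blank: brown block at top-view (173,211), the green one (210,189), the pink one (243,225), the grey-brown sanding block (196,141), and a wood offcut (486,207). The brown block at (173,211) fits the description. In the crops the feeder's front stop is at the left (+y) and the thumb pad at the right, about (364,234).

Run:
```python
from h import *
from scipy.optimize import least_squares
def P(cu,cv,z): return px2w('top',265+(cu-3)/6.9,190+(cv-3)/6.9,z)
tr=P(698,200,.006);br=P(668,427,.006)
print('pl',tr,br,np.linalg.norm(tr-br))
te=P(155,112,.006); be=P(110,340,.006)
for a,b in((te,tr),(be,br)):
    d=a-b; print('yaw',np.arctan2(-d[0],d[1]),np.linalg.norm(d))
# rails tops
for z,a,b in((.018,(150,170),(560,238)),(.018,(125,312),(540,378))):
    A=P(*a,z);B=P(*b,z);d=A-B;print('rail',A,B,np.arctan2(-d[0],d[1]),np.linalg.norm(d))
print('stop top',P(123,108,.048),P(92,322,.048))
print('pad',P(672,300,.046)); print('handle',P(178,210,.092))
# blank top corners
for c in((108,352),(185,388),(155,450),(77,410)):
    print('bl',px2w('top',140+(c[0]-1.5)/4,110+(c[1]-1.5)/4,.04))
```

```text
pl [ 0.45634771 -0.2370281   0.006     ] [ 0.36345238 -0.2245093   0.006     ] 0.09373507012617802
yaw -0.14416106971044657 0.22604788215506091
yaw -0.13823151968792405 0.22975295604638124
rail [ 0.46356976 -0.01197453  0.018     ] [ 0.43868349 -0.17903375  0.018     ] -0.14787932377665353 0.16890265965104903
rail [ 0.40579186 -0.00307823  0.018     ] [ 0.38189714 -0.17110865  0.018     ] -0.14125763030184088 0.16972088514834796
stop top [ 0.48502291 -0.00122125  0.048     ] [0.39966809 0.00915158 0.048     ]
pad [ 0.41224539 -0.22090716  0.046     ]
handle [ 0.44042317 -0.02432897  0.092     ]
bl [0.50145753 0.31835797 0.04      ]
bl [0.47741415 0.26432393 0.04      ]
bl [0.43432953 0.28259784 0.04      ]
bl [0.46092398 0.33723668 0.04      ]
```

```bash
cat >> h.py <<'E'
from scipy.spatial.transform import Rotation as Ro
def Rd(a): # tool down, tool y at world angle a
    x=np.array([0,0,-1.]);y=np.array([np.cos(a),np.sin(a),0]);return np.c_[x,y,np.cross(x,y)]
def go(p,a):
    s=telemetry.observe();R=s['tool_rot']
    rv=Ro.from_matrix(R.T@Rd(a)).as_rotvec(); t=R.T@(np.array(p)-s['ee_pos'])*1000
    print('t',round(s['time_s'],2),'turn',rv.round(4),'shift',t.round(1),'tcp',s['ee_pos'].round(4),'ang',round(np.arctan2(R[1,1],R[0,1]),4),'w',s['gripper_width'],'F',s['ft_force'].round(1))
E
python3 - <<'E'
from h import *
go((.44,-.06,.17),np.pi/2-.142)
E
```

```text
t 0.1 turn [-2.6358e+00 -2.7000e-03  2.0000e-04] shift [  16.  -411.6 -389.7] tcp [ 0.2223 -0.5833  0.185 ] ang -1.207 w 0.08717941888302894 F [-0.3 -0.6  0. ]
```

step_arm --commands "-2.636 -0.003 0 -40 -412 -390 87;-2.636 -0.003 0 -40 -412 -390 87;-2.636 -0.003 0 -40 -412 -390 87;-2.636 -0.003 0 -40 -412 -390 87;-2.636 -0.003 0 -40 -412 -390 87" --newtons 20

```text
time_s: 0.72
ee_pos: [0.3425, -0.2942, 0.2079]
tool_rot: [[-0.001, 0.965, -0.261], [-0.0, -0.261, -0.965], [-1.0, -0.0, 0.001]]
ft_force: [1.2, -0.4, 0.9]
gripper_width: 0.0867
```

Run:
```python
from h import *
go((.44,-.06,.17),np.pi/2-.142)
```

```text
t 0.72 turn [-1.6928e+00 -0.0000e+00  8.0000e-04] shift [  37.7   33.  -251.6] tcp [ 0.3425 -0.2942  0.2079] ang -0.264 w 0.08674503544585682 F [ 1.2 -0.4  0.9]
```

step_arm --commands "-1.69 0 0 0 33 -252 87;-1.69 0 0 10 33 -252 87;-1.69 0 0 38 33 -252 87;-1.69 0 0 38 33 -252 87;-1.69 0 0 38 33 -252 87"

```text
time_s: 1.35
ee_pos: [0.4404, -0.0581, 0.1685]
tool_rot: [[-0.004, 0.778, 0.629], [0.001, 0.629, -0.778], [-1.0, -0.002, -0.003]]
ft_force: [0.3, -0.9, 0.8]
gripper_width: 0.0867
```

Run:
```python
from h import *
go((.44,-.06,.17),np.pi/2-.142)
```

```text
t 1.35 turn [-7.487e-01 -3.700e-03  7.000e-04] shift [-1.5 -1.5  1.2] tcp [ 0.4404 -0.0581  0.1685] ang 0.6801 w 0.08670871173714333 F [ 0.3 -0.9  0.8]
```

step_arm --commands "-0.749 -0.003 0.001 -2 -2 1 87;-0.749 -0.003 0.001 -2 -2 1 87;-0.749 -0.003 0.001 -2 -2 1 87;-0.749 -0.003 0.001 -2 -2 1 87;-0.749 -0.003 0.001 -2 -2 1 87"

```text
time_s: 1.98
ee_pos: [0.4398, -0.0641, 0.1715]
tool_rot: [[0.002, 0.155, 0.988], [-0.001, 0.988, -0.155], [-1.0, -0.001, 0.002]]
ft_force: [0.0, 0.8, -0.4]
gripper_width: 0.0872
```

Run:
```python
from h import *
go((.44,-.06,.17),np.pi/2-.142)
s=telemetry.observe(); im=cams.read_camera('wrist'); cv2.imwrite('pics/w1.png',im)
print(s['joint_positions'])
import pickle; pickle.dump(s,open('s1.pkl','wb'))
```

```text
t 1.98 turn [-0.014   0.0019  0.0009] shift [ 1.5  4.  -0.4] tcp [ 0.4398 -0.0641  0.1715] ang 1.4148 w 0.0871830528430346 F [ 0.   0.8 -0.4]
[-3.96756395e-01  3.07473481e-01  1.88574642e+00 -4.30341123e-04
  9.46273103e-01 -1.81129369e+00]
```

View pics/w1.png

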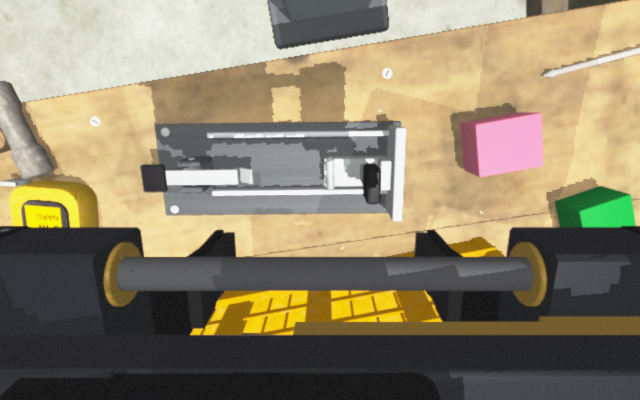

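Run:
```python
from h import *
im=cv2.imread('pics/w1.png'); crop(im,130,105,420,235,2.75,'pics/c4.png')
```

```text
(no output)
```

View pics/c4.png

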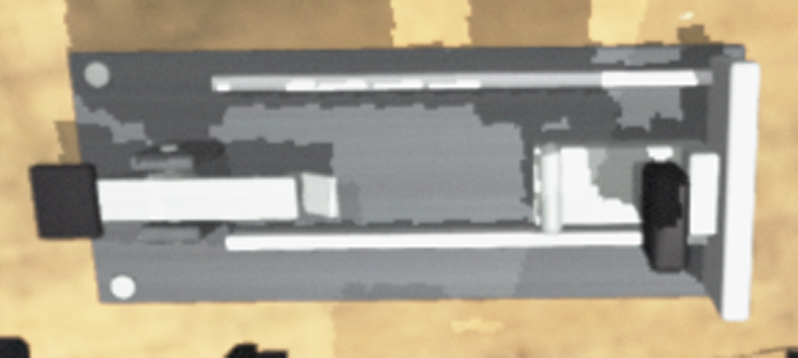

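Run:
```python
from h import *
import pickle; s=pickle.load(open('s1.pkl','rb'))
im=cv2.imread('pics/w1.png').astype(int)
for u in (230,260,290,310,350):
    print(u,[ (v,int(im[v,u].mean())) for v in range(120,146)])
    print(u,[ (v,int(im[v,u].mean())) for v in range(180,216)])
def P(cu,cv,z): return px2w('wrist',130+(cu-.9)/2.75,105+(cv-.9)/2.75,z,s)
tl,bl,tr,br=P(69,52,.006),P(99,302,.006),P(745,45,.006),P(715,300,.006)
print(tl,bl,tr,np.linalg.norm(tl-bl))
for a,b in((tl,tr),(bl,br)):
  d=b-a;print('yaw',np.arctan2(-d[0],d[1]))
print('rear mid',(tl+bl)/2)
print('pad',P(66,202,.046)); print('handle top',P(650,212,.092))
for v in (72,250):
  a=P(230,v,.018);b=P(600,v-(3 if v==72 else 5),.018);print(v,a,b)
```

```text
230 [(120, 148), (121, 144), (122, 130), (123, 98), (124, 92), (125, 95), (126, 93), (127, 94), (128, 94), (129, 98), (130, 97), (131, 106), (132, 149), (133, 194), (134, 205), (135, 201), (136, 192), (137, 162), (138, 98), (139, 92), (140, 93), (141, 97), (142, 94), (143, 94), (144, 111), (145, 140)]
230 [(180, 244), (181, 244), (182, 244), (183, 240), (184, 198), (185, 128), (186, 88), (187, 92), (188, 107), (189, 132), (190, 186), (191, 242), (192, 247), (193, 247), (194, 245), (195, 213), (196, 145), (197, 139), (198, 142), (199, 140), (200, 146), (201, 147), (202, 147), (203, 146), (204, 147), (205, 151), (206, 150), (207, 148), (208, 148), (209, 143), (210, 144), (211, 142), (212, 141), (213, 143), (214, 160), (215, 202)]
260 [(120, 142), (121, 141), (122, 127), (123, 95), (124, 95), (125, 94), (126, 95), (127, 93), (128, 96), (129, 96), (130, 95), (131, 111), (132, 157), (133, 206), (134, 237), (135, 247), (136, 246), (137, 196), (138, 99), (139, 78), (140, 88), (141, 96), (142, 98), (143, 114), (144, 143), (145, 146)]
260 [(180, 133), (181, 133), (182, 137), (183, 133), (184,
[... 2381 characters left out ...]
 142), (198, 139), (199, 141), (200, 143), (201, 143), (202, 145), (203, 147), (204, 146), (205, 148), (206, 146), (207, 145), (208, 142), (209, 147), (210, 145), (211, 144), (212, 141), (213, 156), (214, 187), (215, 190)]
[ 0.36220843 -0.22410504  0.006     ] [ 0.45587339 -0.2385414   0.006     ] [0.3980069  0.01850118 0.006     ] 0.09477095073942177
yaw -0.14650072962128355
yaw -0.15288564678759156
rear mid [ 0.40904091 -0.23132322  0.006     ]
pad [ 0.41103863 -0.21983111  0.046     ]
handle top [ 0.43476357 -0.03047258  0.092     ]
72 [ 0.37812876 -0.16423505  0.018     ] [ 0.39745231 -0.0351778   0.018     ]
250 [ 0.44122322 -0.17930357  0.018     ] [ 0.46061283 -0.04411268  0.018     ]
```

```bash
cat >> h.py <<'E'
yaw=-.146; fy=np.array([-np.sin(yaw),np.cos(yaw),0]); fx=np.array([np.cos(yaw),np.sin(yaw),0]); O=np.array([.4246,-.1281,0]); A=np.pi/2+yaw
def F(x,y,z): return O+fx*x+fy*y+np.array([0,0,z])
def toF(p): d=np.array(p)-O; return np.array([d@fx,d@fy,d[2]])
E
python3 - <<'E'
from h import *
import pickle; s=pickle.load(open('s1.pkl','rb'))
for u,a,b in((230,131.7,195.3),(260,131.5,195),(290,131,195),(350,130.2,193.7)):
  p=toF(px2w('wrist',u,a,.018,s));q=toF(px2w('wrist',u,b,.018,s));print(p,q,q[0]-p[0],(p+q)[0]/2)
go(F(0,106,.063)if 0 else F(0,.106,.063),A)
E
```

```text
[-0.0397413  -0.02637719  0.018     ] [ 0.02377658 -0.03126627  0.018     ] 0.06351788016653798 -0.007982356553021031
[-0.0396238   0.00275632  0.018     ] [ 0.02377852 -0.00079204  0.018     ] 0.06340232701980136 -0.007922640494161541
[-0.03979271  0.03188536  0.018     ] [0.02409365 0.02965102 0.018     ] 0.06388636436471645 -0.007849529281094638
[-0.0399394   0.09006534  0.018     ] [0.02336723 0.09050649 0.018     ] 0.06330663509458696 -0.008286086834050436
t 2.02 turn [-0.0111  0.0021  0.0008] shift [108.5  40.4  -6.5] tcp [ 0.4399 -0.0641  0.1715] ang 1.4137 w 0.08703497549803382 F [-0.4  0.2  0.1]
```

step_arm --commands "-0.011 0.002 0.001 0 40 -6.5 87;-0.011 0.002 0.001 40 40 -6.5 87;-0.011 0.002 0.001 80 40 -6.5 87;-0.011 0.002 0.001 107 40 -6.5 87;-0.011 0.002 0.001 107 40 -6.5 87"

```text
time_s: 2.65
ee_pos: [0.4384, -0.0233, 0.0631]
tool_rot: [[-0.004, 0.145, 0.989], [0.001, 0.989, -0.145], [-1.0, 0.001, -0.004]]
ft_force: [-0.1, -0.4, -0.1]
gripper_width: 0.0871
```

Run:
```python
from h import *
go(F(0,.106,.063),A)
cv2.imwrite('pics/w2.png',cams.read_camera('wrist'))
```

```text
t 2.65 turn [ 0.0009 -0.0044 -0.0008] shift [0.1 0.3 1.5] tcp [ 0.4384 -0.0233  0.0631] ang 1.4257 w 0.08705108821790164 F [-0.1 -0.4 -0.1]
```

View pics/w2.png

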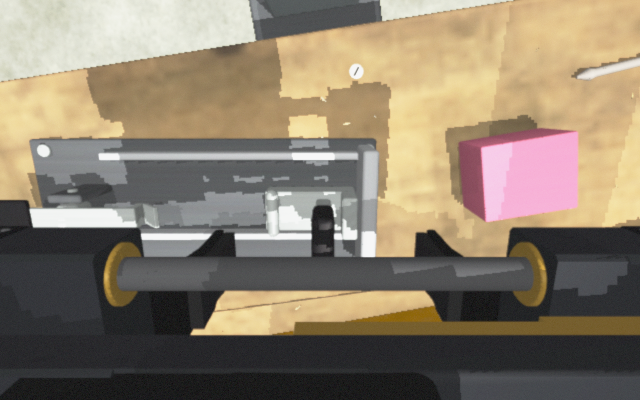

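The handle at (322,230) stands midway between the fingers. I'll close on it.

step_arm --commands "0 -0.004 -0.001 0 0 1.5 0;0 -0.004 -0.001 0 0 1.5 0;0 -0.004 -0.001 0 0 1.5 0;0 -0.004 -0.001 0 0 1.5 0;0 -0.004 -0.001 0 0 1.5 0" --newtons 25

```text
time_s: 3.32
ee_pos: [0.4415, -0.024, 0.0648]
tool_rot: [[0.005, 0.142, 0.99], [-0.002, 0.99, -0.142], [-1.0, -0.001, 0.005]]
ft_force: [-0.6, 0.3, 0.4]
gripper_width: 0.0448
```

Run:
```python
from h import *
go(F(0,.106,.063),A)
```

```text
t 3.33 turn [0.0032 0.0048 0.0011] shift [ 1.8  0.6 -1.6] tcp [ 0.4415 -0.024   0.0648] ang 1.428 w 0.044816734067095285 F [-0.6  0.3  0.4]
```

step_arm --commands "0 0 0 0 0 0 0;0 0 0 0 0 0 0;0 0 0 0 0 0 0;0 0 0 0 0 0 0;0 0 0 0 0 0 0"

```text
time_s: 3.95
ee_pos: [0.4415, -0.024, 0.0646]
tool_rot: [[0.004, 0.142, 0.99], [-0.002, 0.99, -0.142], [-1.0, -0.001, 0.004]]
ft_force: [0.1, 0.0, -0.9]
gripper_width: 0.0016
```

Run:
```python
from h import *
go(F(0,.106,.063),A)
```

```text
t 3.95 turn [0.0032 0.0044 0.001 ] shift [ 1.6  0.6 -1.6] tcp [ 0.4415 -0.024   0.0646] ang 1.428 w 0.0015634939984047322 F [ 0.1  0.  -0.9]
```

Run:
```python
from h import *
cv2.imwrite('pics/w3.png',cams.read_camera('wrist'));im=cams.read_camera('scene');crop(im,240,120,440,270,4,'pics/s3.png')
```

```text
(no output)
```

View pics/w3.png

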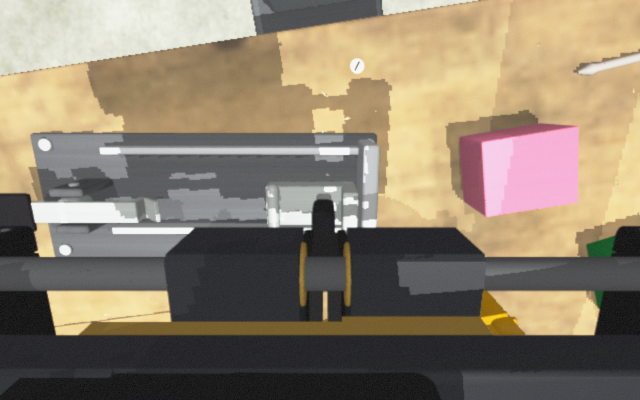

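View pics/s3.png

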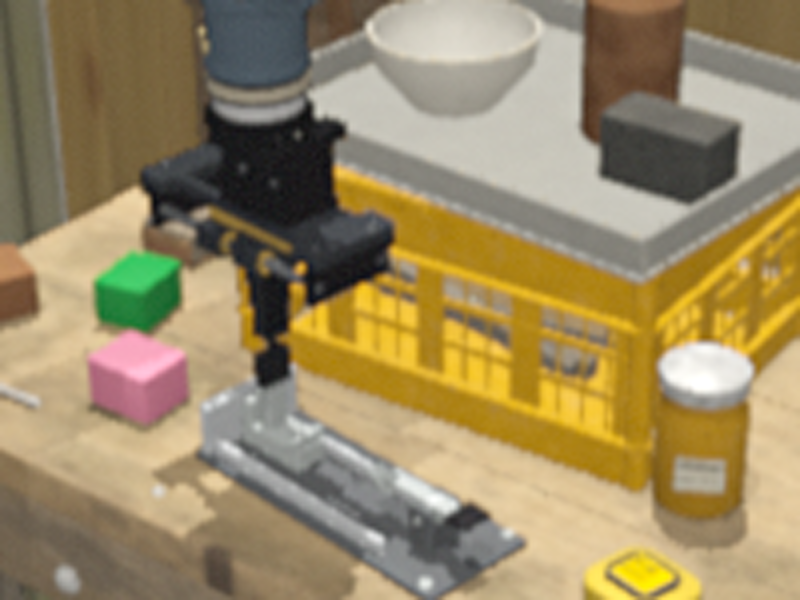

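Run:
```python
from h import *
s=telemetry.observe()
print('tcp',w2px('wrist',s['ee_pos']))
for z in (.062,.092):
  for x in(-.015,.015):
    for y in (.1,.112): print(x,y,z,w2px('wrist',F(x,y,z)))
print(s['gripper_width'])
import pickle; s1=pickle.load(open('s1.pkl','rb'))
for z in (.062,.092):
  for x in(-.015,.015):
    for y in (.1,.112): print(x,y,z,w2px('wrist',F(x,y,z),s1), w2px('top',F(x,y,z)))
```

```text
tcp (np.float64(325.2206518844841), np.float64(226.36409343986338))
-0.015 0.1 0.062 (np.float64(315.9277730199998), np.float64(197.81182639224735))
-0.015 0.112 0.062 (np.float64(336.6001701774711), np.float64(197.87079272711202))
0.015 0.1 0.062 (np.float64(316.11066863534563), np.float64(246.11441331962726))
0.015 0.112 0.062 (np.float64(336.055663264942), np.float64(246.17356201584306))
-0.015 0.1 0.092 (np.float64(314.4001964290534), np.float64(212.7220103885396))
-0.015 0.112 0.092 (np.float64(338.43939750495514), np.float64(212.79142030910145))
0.015 0.1 0.092 (np.float64(314.6738131889915), np.float64(267.96451299458613))
0.015 0.112 0.092 (np.float64(337.73498587762526), np.float64(268.0340838506497))
0.0004501817067775176
-0.015 0.1 0.062 (np.float64(364.6702008449426), np.float64(162.48140829747052)) (np.float64(291.30560812787394), np.float64(227.0034273025293))
-0.015 0.112 0.062 (np.float64(378.5160602607801), np.float64(162.3372794643061)) (np.float64(286.9313002285844), np.float64(226.28638674462513))
0.015 0.1 0.062 (np.float64(364.08845506148003), np.float64(196.05803220720173)) (np.float64(293.1226844684769), np.float64(216.1138738778054))
0.015 0.112 0.062 (np.float64(377.60735474341084), np.float64(195.92234506650962)) (np.float64(288.762932478432), np.float64(215.39917855920038))
-0.015 0.1 0.092 (np.float64(368.7524723421325), np.float64(168.2029008448304)) (np.float64(291.2456441518458), np.float64(226.08265653009659))
-0.015 0.112 0.092 (np.float64(384.0326996052504), np.float64(168.04481862182607)) (np.float64(286.7745458408737), np.float64(225.34974659402047))
0.015 0.1 0.092 (np.float64(368.0059883272289), np.float64(205.016644495105)) (np.float64(293.1029939037287), np.float64(214.9561003368229))
0.015 0.112 0.092 (np.float64(382.88897564171816), np.float64(204.86875279670596)) (np.float64(288.64710166690827), np.float64(214.22564042047625))
```

Run:
```python
from h import *
im=cams.read_camera('scene');crop(im,285,170,345,225,12,'pics/s4.png')
im=cams.read_camera('wrist');crop(im,240,180,410,330,4.6,'pics/w4.png')
im=cams.read_camera('top');crop(im,250,180,370,260,6,'pics/t4.png')
```

```text
(no output)
```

View pics/s4.png

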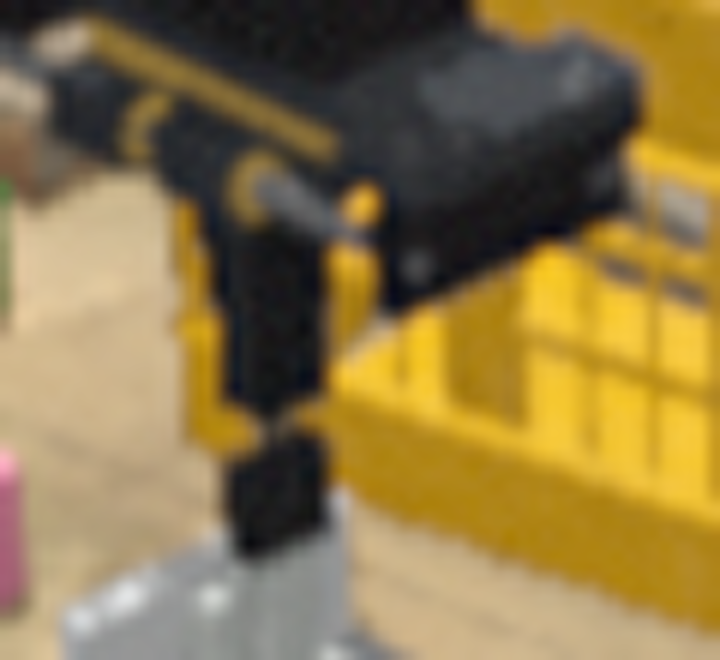

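View pics/w4.png

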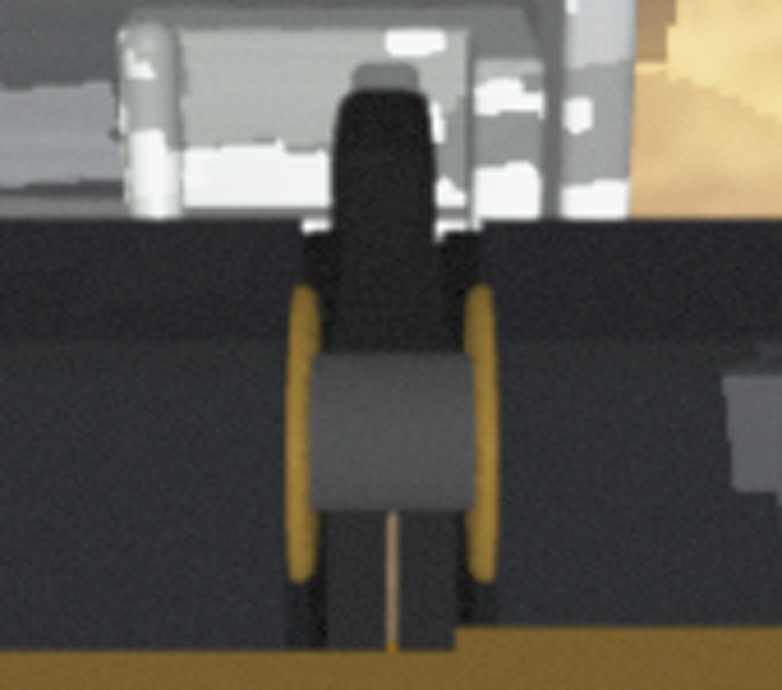

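View pics/t4.png

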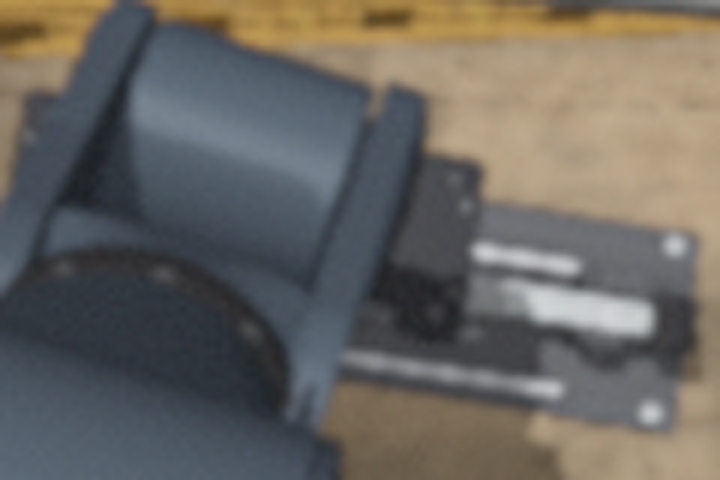

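Run:
```python
from h import *
s=telemetry.observe();print(s['ee_pos'],toF(s['ee_pos']))
f=lambda p:((np.array(w2px('scene',p))-[285,170])*12).round()
print('tcp',f(s['ee_pos']))
for z in (.062,.092,.11): print(z,f(F(0,.106,z)),f(F(-.015,.1,z)),f(F(-.015,.112,z)),f(F(.015,.1,z)))
for d in (0,.02,.05,.1):
  print(d,w2px('wrist',s['ee_pos']+[0,0,d]),w2px('wrist',s['ee_pos']+[0,0,d]+fy*.015))
```

```text
[ 0.44148819 -0.02401513  0.06463423] [0.00156605 0.10543442 0.06463423]
tcp [278. 523.]
0.062 [272. 534.] [241. 566.] [209. 548.] [334. 520.]
0.092 [267. 428.] [235. 460.] [203. 441.] [330. 414.]
0.11 [264. 363.] [232. 395.] [199. 377.] [327. 350.]
0 (np.float64(325.2206540863128), np.float64(226.3641064439837)) (np.float64(350.8588760458127), np.float64(226.4390581066566))
0.02 (np.float64(325.2113583081352), np.float64(238.6266007571127)) (np.float64(353.4671477429091), np.float64(238.710027068001))
0.05 (np.float64(325.1932123762983), np.float64(262.56374530863036)) (np.float64(358.5587481988624), np.float64(262.6641539437113))
0.1 (np.float64(325.1420949535869), np.float64(329.9951204258622)) (np.float64(372.90254398365073), np.float64(330.1464921751704))
```

step_arm --commands "0 0 0 0 -5 0 0;0 0 0 0 -10 0 0;0 0 0 0 -15 0 0;0 0 0 0 -15 0 0"

```text
time_s: 4.7
ee_pos: [0.4394, -0.0394, 0.0646]
tool_rot: [[0.004, 0.143, 0.99], [-0.002, 0.99, -0.143], [-1.0, -0.001, 0.005]]
ft_force: [0.3, -0.4, 0.8]
gripper_width: 0.0003
```

Run:
```python
from h import *
go(F(0,.106,.063),A)
im=cams.read_camera('wrist');crop(im,240,180,410,330,4.6,'pics/w5.png')
```

```text
t 4.7 turn [0.0023 0.0046 0.001 ] shift [ 1.6 16.1 -1.7] tcp [ 0.4394 -0.0394  0.0646] ang 1.427 w 0.0003312954871388644 F [ 0.3 -0.4  0.8]
```

View pics/w5.png

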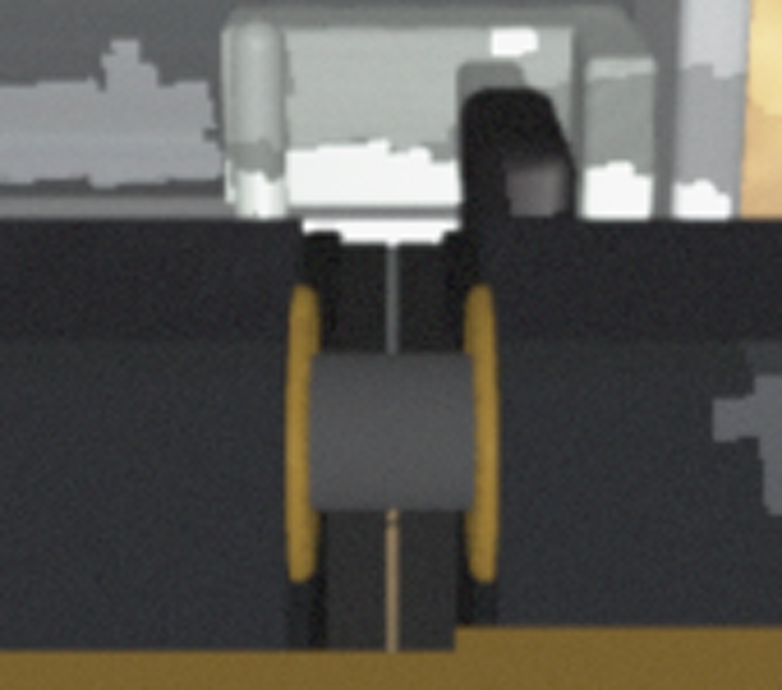

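Run:
```python
from h import *
s=telemetry.observe()
for d in (0,.01,.02,.03,.04):
  print(d,[w2px('wrist',s['ee_pos']+s['tool_rot']@np.array([-d,0,dz])) for dz in (-.0095,0)])
im=cams.read_camera('scene');crop(im,285,170,345,225,12,'pics/s5.png')
f=lambda p:((np.array(w2px('scene',p))-[285,170])*12).round()
for d in (0,.01,.02,.03,.04):
  print(d,f(s['ee_pos']+[0,0,d]))
for z in (.062,.092): print(z,f(F(0,.106,z)),f(F(-.015,.1,z)),f(F(-.015,.112,z)),f(F(.015,.1,z)))
```

```text
0 [(np.float64(325.21483379786247), np.float64(210.76272595345588)), (np.float64(325.2203844500976), np.float64(226.36379524031182))]
0.01 [(np.float64(325.2288826107756), np.float64(215.8211936174478)), (np.float64(325.2345372669662), np.float64(232.1211296971198))]
0.02 [(np.float64(325.2443855442712), np.float64(221.40323732956136)), (np.float64(325.2501367870893), np.float64(238.4669798235078))]
0.03 [(np.float64(325.2615806826384), np.float64(227.59458260163342)), (np.float64(325.2674167819092), np.float64(245.4964433228317))]
0.04 [(np.float64(325.28076108622366), np.float64(234.5007498286037)), (np.float64(325.2866642567552), np.float64(253.3262733252948))]
0 [319. 547.]
0.01 [318. 511.]
0.02 [316. 476.]
0.03 [315. 440.]
0.04 [313. 404.]
0.062 [272. 534.] [241. 566.] [209. 548.] [334. 520.]
0.092 [267. 428.] [235. 460.] [203. 441.] [330. 414.]
```

View pics/s5.png

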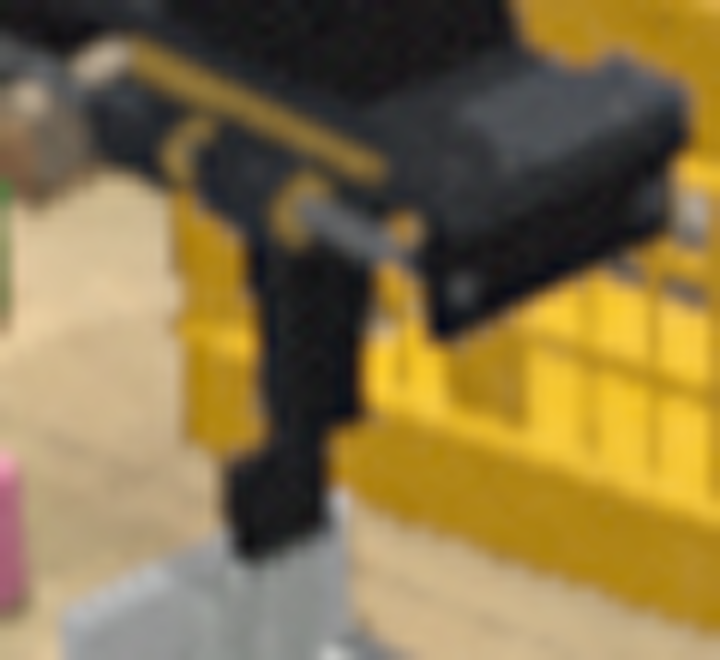

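The reported TCP lies about 37 mm beyond the visible finger ends: in the scene view the tips are at crop row 415 and the TCP projects to row 547. That is why the jaws closed above the handle. I'll measure the offset by touching the handle top (known z = 92 mm) gently.

step_arm --commands "0 0 0 0 16 -2 0;0 0 0 1 16 -2 0;0 0 0 3 16 -2 0;0 0 0 5 16 -2 0;0 0 0 5 16 -2 0"

```text
time_s: 5.42
ee_pos: [0.4396, -0.0228, 0.0594]
tool_rot: [[0.004, 0.143, 0.99], [-0.002, 0.99, -0.143], [-1.0, -0.001, 0.004]]
ft_force: [0.6, 0.2, -0.2]
gripper_width: 0.0002
```

step_arm --commands "0 0 0 1 0 0 0;0 0 0 2 0 0 0"

```text
time_s: 5.68
ee_pos: [0.4397, -0.0229, 0.0576]
tool_rot: [[0.004, 0.143, 0.99], [-0.002, 0.99, -0.143], [-1.0, -0.001, 0.005]]
ft_force: [0.0, 0.9, 0.5]
gripper_width: 0.0003
```

step_arm --commands "0 0 0 1 0 0 0;0 0 0 2 0 0 0"

```text
time_s: 5.92
ee_pos: [0.4397, -0.0228, 0.0557]
tool_rot: [[0.004, 0.142, 0.99], [-0.002, 0.99, -0.142], [-1.0, -0.001, 0.005]]
ft_force: [-1.0, -0.4, 9.9]
gripper_width: 0.0003
```

Contact came at TCP z ≈ 0.056, so the real finger ends are 36 mm behind the reported TCP. I'll correct for that from here on: back up, open, go lower, and grip.

step_arm --commands "0 0 0 -12 0 0 87;0 0 0 -14 0 0 87;0 0 0 -14 0 0 87;0 0 0 -14 0 0 87;0 0 0 -14 0 0 87"

```text
time_s: 6.55
ee_pos: [0.4395, -0.0227, 0.0695]
tool_rot: [[0.004, 0.142, 0.99], [-0.002, 0.99, -0.142], [-1.0, -0.001, 0.004]]
ft_force: [-0.0, 0.2, 0.7]
gripper_width: 0.0426
```

step_arm --commands "0 0 0 0 0 0 87;0 0 0 15 0 0 87;0 0 0 30 0 0 87;0 0 0 43 0 0 87;0 0 0 43 0 0 87"

```text
time_s: 7.18
ee_pos: [0.4391, -0.0226, 0.0258]
tool_rot: [[0.002, 0.142, 0.99], [-0.001, 0.99, -0.142], [-1.0, -0.001, 0.002]]
ft_force: [-0.9, -0.3, -0.3]
gripper_width: 0.0852
```

step_arm --commands "0 0 0 0 0 0 0;0 0 0 0 0 0 0;0 0 0 0 0 0 0;0 0 0 0 0 0 0;0 0 0 0 0 0 0" --newtons 30

```text
time_s: 7.8
ee_pos: [0.4399, -0.0228, 0.0268]
tool_rot: [[0.005, 0.142, 0.99], [-0.002, 0.99, -0.142], [-1.0, -0.001, 0.005]]
ft_force: [0.2, -0.4, 0.4]
gripper_width: 0.0449
```

step_arm --commands "0 0 0 0 0 0 0;0 0 0 0 0 0 0;0 0 0 0 0 0 0;0 0 0 0 0 0 0"

```text
time_s: 8.3
ee_pos: [0.4396, -0.0246, 0.0267]
tool_rot: [[0.004, 0.14, 0.99], [-0.004, 0.99, -0.14], [-1.0, -0.004, 0.004]]
ft_force: [-3.2, -10.4, -0.2]
gripper_width: 0.0118
```

Run:
```python
from h import *
go(F(0,.106,.026),A); print(toF(telemetry.observe()['ee_pos']))
```

```text
t 8.3 turn [0.0054 0.0042 0.0037] shift [0.7 1.4 0.2] tcp [ 0.4396 -0.0246  0.0267] ang 1.4302 w 0.011768222980390238 F [ -3.2 -10.4  -0.2]
[-0.00022013  0.104591    0.02666967]
```

step_arm --commands "0 0 0 0 -8 0 0;0 0 0 0 -18 0 0;0 0 0 0 -28 0 0;0 0 0 0 -38 0 0;0 0 0 0 -48 0 0"

```text
time_s: 8.93
ee_pos: [0.4331, -0.0692, 0.0266]
tool_rot: [[0.005, 0.144, 0.99], [0.001, 0.99, -0.144], [-1.0, 0.001, 0.004]]
ft_force: [3.4, 7.7, 0.1]
gripper_width: 0.0116
```

step_arm --commands "0 0 0 0 -10 0 0;0 0 0 0 -20 0 0;0 0 0 0 -30 0 0;0 0 0 0 -40 0 0;0 0 0 0 -46 0 0"

```text
time_s: 9.55
ee_pos: [0.4269, -0.1106, 0.0265]
tool_rot: [[0.005, 0.149, 0.989], [0.007, 0.989, -0.149], [-1.0, 0.007, 0.004]]
ft_force: [6.5, 11.4, 0.1]
gripper_width: 0.0115
```

Run:
```python
from h import *
go(F(0,.005,.026),A); print(toF(telemetry.observe()['ee_pos']))
```

```text
t 9.55 turn [-0.0039  0.0044 -0.0075] shift [  0.5 -12.6   0.3] tcp [ 0.4269 -0.1106  0.0265] ang 1.4209 w 0.011532601129666788 F [ 6.5 11.4  0.1]
[-0.00023289  0.01761779  0.02654465]
```

step_arm --commands "0 0 0 0 -6 0 0;0 0 0 0 -11 0 0;0 0 0 0 -14 0 0;0 0 0 0 -14 0 0"

```text
time_s: 10.05
ee_pos: [0.4244, -0.1277, 0.0266]
tool_rot: [[0.004, 0.145, 0.989], [0.002, 0.989, -0.145], [-1.0, 0.002, 0.004]]
ft_force: [4.2, 9.6, -0.1]
gripper_width: 0.012
```

Run:
```python
from h import *
go(F(0,.005,.026),A); print(toF(telemetry.observe()['ee_pos']))
```

```text
t 10.05 turn [ 0.0008  0.004  -0.0022] shift [0.6 4.6 0.2] tcp [ 0.4244 -0.1277  0.0266] ang 1.4256 w 0.011971666530878746 F [ 4.2  9.6 -0.1]
[-0.00021854  0.00035792  0.02655952]
```

step_arm --commands "0 0 0 0 3 0 0;0 0 0 0 6 0 0;0 0 0 0 8 0 0;0 0 0 0 8 0 0"

```text
time_s: 10.55
ee_pos: [0.4256, -0.1201, 0.0266]
tool_rot: [[0.004, 0.144, 0.99], [0.001, 0.99, -0.144], [-1.0, 0.001, 0.004]]
ft_force: [3.0, 6.1, -1.1]
gripper_width: 0.0121
```

Run:
```python
from h import *
go(F(0,.01,.026),A); print(toF(telemetry.observe()['ee_pos']))
```

```text
t 10.55 turn [ 0.0016  0.0041 -0.0015] shift [0.6 1.9 0.2] tcp [ 0.4256 -0.1201  0.0266] ang 1.4264 w 0.012135506560942137 F [ 3.   6.1 -1.1]
[-0.00019062  0.00807901  0.02658541]
```

step_arm --commands "0 0 0 0 2 0 0;0 0 0 0 2 0 0;0 0 0 0 2 0 0"

```text
time_s: 10.92
ee_pos: [0.4257, -0.1196, 0.0266]
tool_rot: [[0.004, 0.143, 0.99], [-0.001, 0.99, -0.143], [-1.0, -0.0, 0.004]]
ft_force: [0.8, 2.4, -1.3]
gripper_width: 0.0116
```

Run:
```python
from h import *
go(F(0,.01,.026),A); print(toF(telemetry.observe()['ee_pos']))
```

```text
t 10.93 turn [0.0026 0.0041 0.0004] shift [0.6 1.4 0.1] tcp [ 0.4257 -0.1196  0.0266] ang 1.4273 w 0.011583485278919673 F [ 0.8  2.4 -1.3]
[-0.00014124  0.00857877  0.02660276]
```

The force fell from 6 to 2 N with almost no movement, so the pawl is holding. I'll release and lift.

step_arm --commands "0 0 0 0 1 0 40;0 0 0 0 1 0 40;0 0 0 0 1 0 40;0 0 0 0 1 0 40;0 0 0 0 1 0 40"

```text
time_s: 11.55
ee_pos: [0.4261, -0.1189, 0.0267]
tool_rot: [[0.004, 0.142, 0.99], [-0.002, 0.99, -0.142], [-1.0, -0.001, 0.005]]
ft_force: [0.1, -0.1, 0.4]
gripper_width: 0.0395
```

step_arm --commands "0 0 0 -30 1 0 87;0 0 0 -60 1 0 87;0 0 0 -110 1 0 87;0 0 0 -150 1 0 87;0 0 0 -150 1 0 87"

```text
time_s: 12.18
ee_pos: [0.4276, -0.1187, 0.1795]
tool_rot: [[0.011, 0.142, 0.99], [-0.006, 0.99, -0.142], [-1.0, -0.004, 0.012]]
ft_force: [-0.1, -0.1, -0.3]
gripper_width: 0.0818
```

Run:
```python
from h import *
go(F(-.008,.080,.0),A)
import pickle
s=telemetry.observe();im=cams.read_camera('wrist');cv2.imwrite('pics/w6.png',im);pickle.dump(s,open('s6.pkl','wb'))
crop(cams.read_camera('top'),140,110,390,265,3.2,'pics/t6.png')
```

```text
t 12.18 turn [0.0034 0.0117 0.0039] shift [179.1  71.  -11.5] tcp [ 0.4276 -0.1187  0.1795] ang 1.4282 w 0.08182781207213431 F [-0.1 -0.1 -0.3]
```

View pics/w6.png

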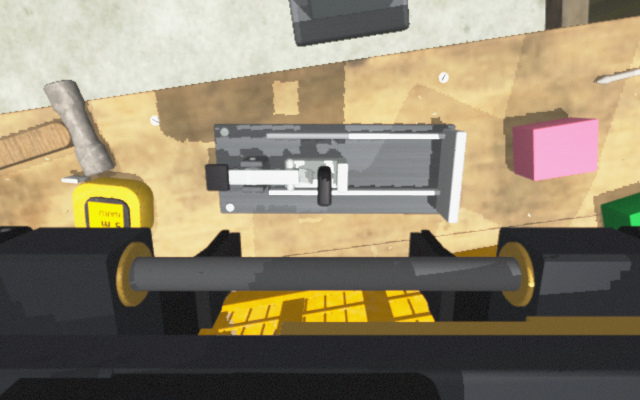

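View pics/t6.png

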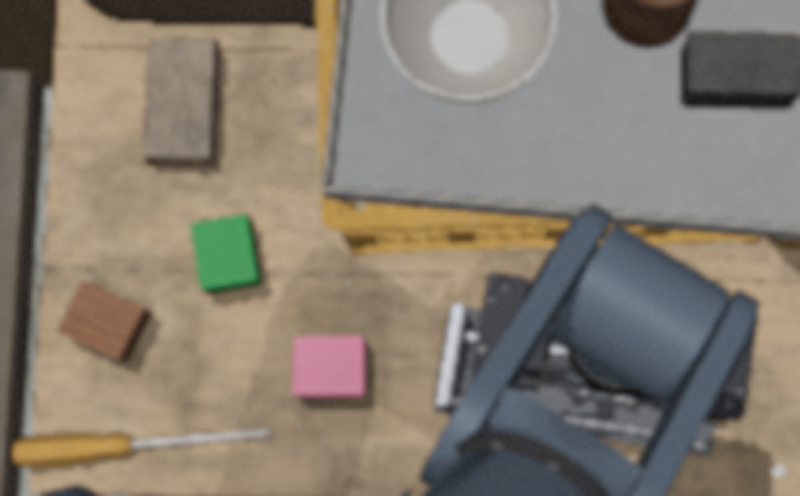

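```bash
python3 - <<'E'
from h import *
p=np.array([.4394,-.0394,.0646])
f=lambda p:((np.array(w2px('scene',p))-[285,170])*12).round()
for h in (.07,.106):
  for dx in(-.0375,.0375):
    for dy in (-.095,.095): print(h,dx,dy,f(p+fx*dx+fy*dy+[0,0,h]))
E
cp pics/scene0.png /tmp
python3 - <<'E'
import sys; sys.path.insert(0,'.')
import os; os.chdir('.')
from h import *
crop(cams.read_camera('scene'),270,110,430,230,5,'pics/s7.png')
s=telemetry.observe()
print(s['ee_pos'])
g=lambda p:((np.array(w2px('scene',p))-[270,110])*5).round()
p=s['ee_pos']
for h in (0,.036,.07,.106): print(h,g(p+[0,0,h]),g(p+fy*.0435+[0,0,h]),g(p-fy*.0435+[0,0,h]))
E
```

```text
0.07 -0.0375 -0.095 [464. 503.]
0.07 -0.0375 0.095 [-66. 211.]
0.07 0.0375 -0.095 [705. 383.]
0.07 0.0375 0.095 [171. 109.]
0.106 -0.0375 -0.095 [460. 363.]
0.106 -0.0375 0.095 [-76.  80.]
0.106 0.0375 -0.095 [704. 246.]
0.106 0.0375 0.095 [164. -21.]
[ 0.42462091 -0.11705932  0.17591501]
0 [293. 410.] [239. 382.] [349. 438.]
0.036 [292. 350.] [237. 324.] [349. 378.]
0.07 [291. 293.] [235. 267.] [348. 320.]
0.106 [289. 231.] [233. 206.] [348. 257.]
```

View pics/s7.png

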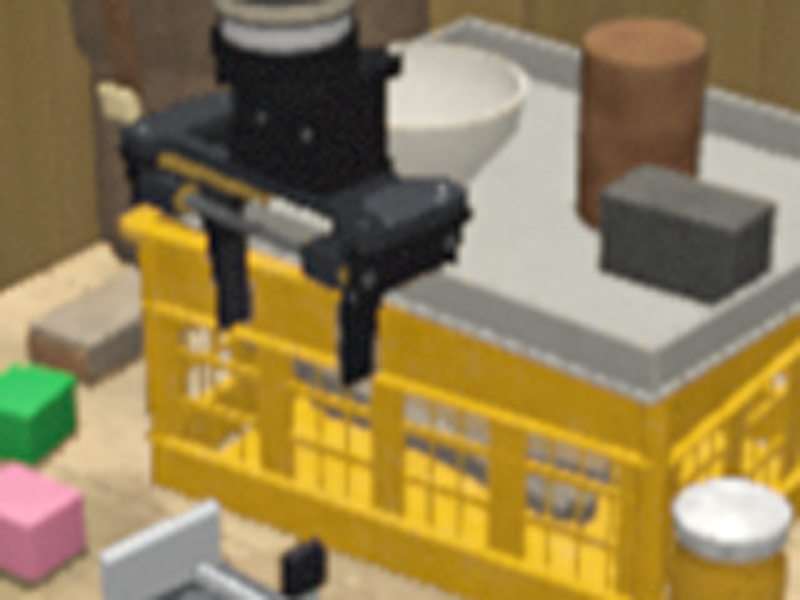

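```bash
sed -i 's/O=np.array(\[.4246,-.1281,0\])/O=np.array([.4246,-.1281,0])-fy*.0014/' h.py
python3 - <<'E'
from h import *
import pickle; s=pickle.load(open('s6.pkl','rb'))
im=cv2.imread('pics/w6.png'); crop(im,200,115,480,230,2.8,'pics/c6.png')
g=cv2.cvtColor(im,cv2.COLOR_BGR2GRAY).astype(int)
for u in (290,360,400,430): print(u,g[126:145,u].tolist(),g[180:205,u].tolist())
for v in (150,175): print(v,list(zip(range(436,470),g[v,436:470].tolist())))
for v in (172,180): print(v,list(zip(range(330,360),g[v,330:360].tolist())))
E
```

```text
290 [146, 145, 133, 99, 98, 94, 107, 151, 199, 210, 205, 189, 166, 136, 138, 146, 151, 147, 146] [247, 247, 247, 246, 245, 247, 247, 247, 246, 241, 236, 242, 247, 247, 243, 155, 140, 141, 141, 144, 146, 147, 147, 149, 150]
360 [147, 149, 150, 149, 137, 100, 112, 188, 244, 247, 247, 247, 243, 163, 143, 152, 152, 152, 150] [134, 135, 134, 134, 135, 123, 86, 85, 105, 127, 189, 244, 247, 247, 243, 170, 138, 135, 133, 136, 139, 140, 141, 138, 141]
400 [133, 135, 135, 137, 127, 87, 96, 160, 234, 246, 247, 247, 238, 151, 140, 139, 140, 137, 135] [138, 141, 141, 142, 141, 138, 122, 90, 106, 126, 175, 241, 247, 247, 245, 169, 142, 141, 139, 141, 139, 142, 141, 144, 145]
430 [132, 134, 137, 122, 86, 80, 92, 145, 224, 246, 247, 247, 241, 157, 139, 136, 137, 135, 135] [76, 77, 76, 79, 80, 77, 79, 82, 99, 125, 176, 240, 247, 247, 245, 159, 84, 76, 75, 77, 76, 75, 76, 78, 91]
150 [(436, 76), (437, 73), (438, 74), (439, 75), (440, 83), (441, 100), (442, 105), (443, 104), (444, 106), (445, 107), (446, 106), (447, 106), (448, 104), (449, 105), (450, 107), (451, 108), (452, 107), (453, 108), (454, 143
[... 620 characters left out ...]
 (332, 238), (333, 243), (334, 217), (335, 179), (336, 153), (337, 177), (338, 238), (339, 246), (340, 247), (341, 247), (342, 247), (343, 247), (344, 247), (345, 247), (346, 247), (347, 222), (348, 148), (349, 132), (350, 128), (351, 131), (352, 130), (353, 131), (354, 132), (355, 132), (356, 130), (357, 131), (358, 131), (359, 136)]
180 [(330, 66), (331, 159), (332, 236), (333, 206), (334, 175), (335, 174), (336, 158), (337, 201), (338, 242), (339, 247), (340, 247), (341, 247), (342, 247), (343, 247), (344, 247), (345, 247), (346, 246), (347, 205), (348, 146), (349, 136), (350, 135), (351, 135), (352, 134), (353, 133), (354, 133), (355, 134), (356, 136), (357, 136), (358, 136), (359, 134)]
```

View pics/c6.png

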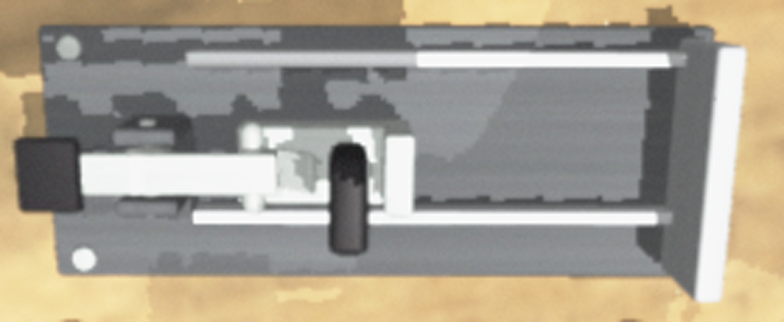

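Run:
```python
from h import *
import pickle; s=pickle.load(open('s6.pkl','rb'))
# s6 observed before; compare the state drift
for u,a,b in((290,133,195),(360,132.8,195),(400,132.9,195.1),(430,133,194.9)):
  p=toF(px2w('wrist',u,a,.018,s));q=toF(px2w('wrist',u,b,.018,s));print(p*1e3,q*1e3,(q-p)[0]*1e3,(p+q)[0]*500)
for v,a,b in((150,440.5,454.7),(175,438.3,452)): print('stop foot',toF(px2w('wrist',a,v,.006,s))*1e3,'top inner',toF(px2w('wrist',b,v,.048,s))*1e3)
for v in(172,180): print('face',toF(px2w('wrist',347.6,v,.045,s))*1e3)
print(toF(px2w('wrist',200+(47-1)/2.8,115+(174-1)/2.8,.046,s)))
```

```text
[-39.43968835 -24.47329818  18.        ] [ 24.07457955 -25.90046936  18.        ] 63.514267898939934 -7.682554395999814
[-39.8494794   44.96905427  18.        ] [23.79344667 46.76988986 18.        ] 63.64292607248621 -8.028016364839178
[-39.87389349  84.60006275  18.        ] [23.74004781 88.24343322 18.        ] 63.61394129138621 -8.066922839621357
[-39.86776628 114.30350554  18.        ] [ 23.40586163 119.30154246  18.        ] 63.27362791189127 -8.230952324864683
stop foot [-21.59509798 129.9772859    6.        ] top inner [-26.86788416 129.60617518  48.        ]
stop foot [  4.75045655 129.93908591   6.        ] top inner [ -3.50642573 129.34529787  48.        ]
face [-5.44293559 31.79178294 45.        ]
face [ 2.26066354 31.94052616 45.        ]
[-0.00059681 -0.09218771  0.046     ]
```

Run:
```python
from h import *
go((.495,.288,.15),1.15)
```

```text
t 12.32 turn [ 2.78e-01  2.70e-03 -1.00e-04] shift [ 25.8 411.   11.9] tcp [ 0.4246 -0.1171  0.1759] ang 1.428 w 0.08577694137499756 F [ 0.1  0.8 -1. ]
```

step_arm --commands "0.1 0.003 0 0 60 0 87;0.2 0.003 0 0 120 5 87;0.278 0.003 0 0 180 12 87;0.278 0.003 0 0 240 12 87;0.278 0.003 0 0 300 12 87"

```text
time_s: 12.95
ee_pos: [0.479, 0.1794, 0.1744]
tool_rot: [[-0.003, 0.408, 0.913], [-0.002, 0.913, -0.408], [-1.0, -0.002, -0.002]]
ft_force: [0.8, 0.1, 0.4]
gripper_width: 0.0871
```

Run:
```python
from h import *
go((.495,.288,.15),1.15)
```

```text
t 12.95 turn [ 0.     -0.0017  0.0025] shift [ 24.1 105.7 -29.7] tcp [0.479  0.1794 0.1744] ang 1.15 w 0.08713917170463312 F [0.8 0.1 0.4]
```

step_arm --commands "0 -0.002 0.002 0 60 -25 87;0 -0.002 0.002 20 106 -30 87;0 -0.002 0.002 24 106 -30 87;0 -0.002 0.002 24 106 -30 87;0 -0.002 0.002 24 106 -30 87"

```text
time_s: 13.58
ee_pos: [0.4956, 0.2852, 0.152]
tool_rot: [[0.003, 0.41, 0.912], [-0.001, 0.912, -0.41], [-1.0, 0.001, 0.003]]
ft_force: [0.4, 0.8, 1.1]
gripper_width: 0.087
```

Run:
```python
from h import *
import pickle
s=telemetry.observe();im=cams.read_camera('wrist');cv2.imwrite('pics/w8.png',im);pickle.dump(s,open('s8.pkl','wb'))
go((.495,.288,.15),1.15)
```

```text
t 13.62 turn [-0.0018  0.0033 -0.0013] shift [ 2.4  2.1 -2. ] tcp [0.496  0.2853 0.1524] ang 1.1482 w 0.08723423296896535 F [0.8 0.2 0.2]
```

View pics/w8.png

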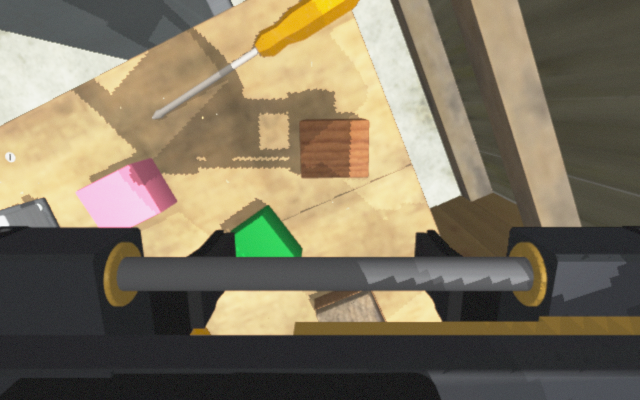

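Run:
```python
from h import *
im=cv2.imread('pics/w8.png'); crop(im,285,105,385,190,7,'pics/c8.png')
```

```text
(no output)
```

View pics/c8.png

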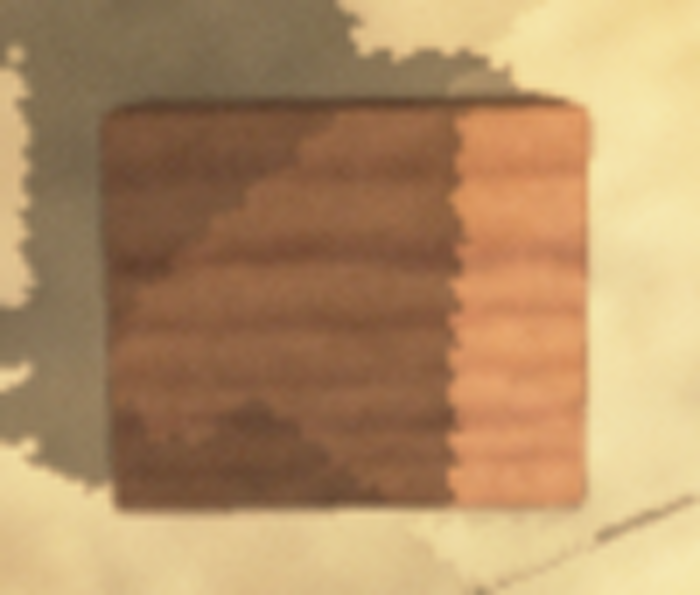

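Run:
```python
from h import *
import pickle; s=pickle.load(open('s8.pkl','rb'))
C=[px2w('wrist',285+(u-3)/7,105+(v-3)/7,.04,s) for u,v in((104,108),(588,108),(583,508),(115,510))]
for i in range(4): print(C[i],np.linalg.norm(C[i]-C[i-1]))
c=sum(C)/4; d1=C[1]-C[0];d2=C[2]-C[3];print('c',c,[np.arctan2(d[1],d[0]) for d in(d1,d2)],[np.arctan2(d[1],d[0])+np.pi/2 for d in(C[3]-C[0],C[2]-C[1])])
go((c[0],c[1],.12),1.15)
```

```text
[0.4348426  0.28878861 0.04      ] 0.04957007985649517
[0.45893537 0.34230621 0.04      ] 0.05869066893654186
[0.50426312 0.32287015 0.04      ] 0.049319014185768506
[0.48025    0.26890491 0.04      ] 0.059066717173384325
c [0.46957277 0.30571747 0.04      ] [np.float64(1.1477894289832478), np.float64(1.152130003713415)] [np.float64(1.1580538376589307), np.float64(1.1657204001845534)]
t 13.62 turn [-0.0018  0.0033 -0.0013] shift [ 32.3   7.8 -32.5] tcp [0.496  0.2853 0.1524] ang 1.1482 w 0.08723423296896535 F [0.8 0.2 0.2]
```

step_arm --commands "0 0 0 20 6 -5 87;0 0 0 20 6 -5 87;0 0 0 20 6 -5 87;0 0 0 20 6 -5 87;0 0 0 20 6 -5 87"

```text
time_s: 14.25
ee_pos: [0.4944, 0.2941, 0.133]
tool_rot: [[0.005, 0.409, 0.913], [0.0, 0.913, -0.409], [-1.0, 0.003, 0.004]]
ft_force: [-0.3, -0.8, 0.7]
gripper_width: 0.0868
```

Run:
```python
from h import *
import pickle
s=telemetry.observe();im=cams.read_camera('wrist');cv2.imwrite('pics/w9.png',im);pickle.dump(s,open('s9.pkl','wb'))
s2=telemetry.observe();print((s2['ee_pos']-s['ee_pos'])*1e3,s['joint_vel'].round(3))
crop(im,280,85,400,185,6.5,'pics/c9.png')
```

```text
[-0.09315623  0.03649846 -0.11634288] [ 0.001  0.004  0.003 -0.    -0.001 -0.   ]
```

View pics/c9.png

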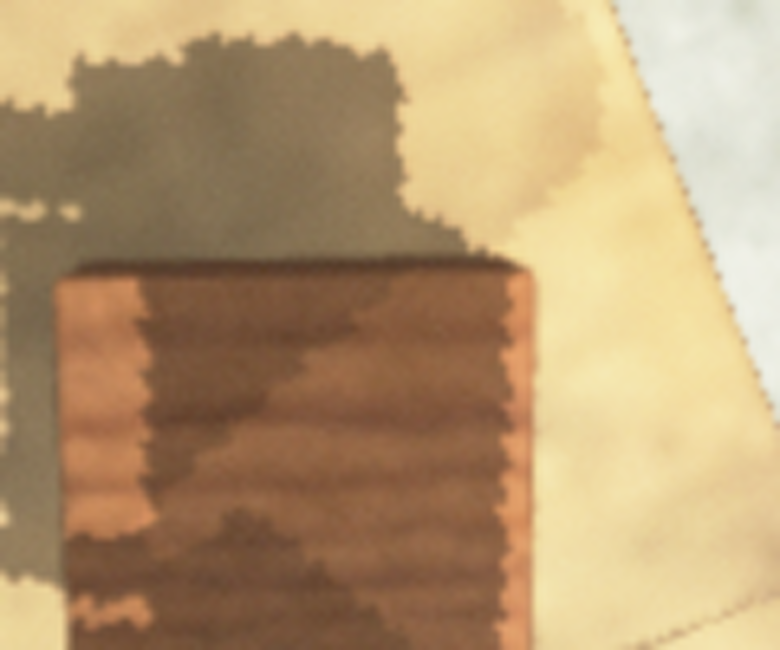

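Run:
```python
from h import *
import pickle; s=pickle.load(open('s9.pkl','rb'))
im=cv2.imread('pics/w9.png'); crop(im,280,120,380,205,7,'pics/c9b.png')
```

```text
(no output)
```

View pics/c9b.png

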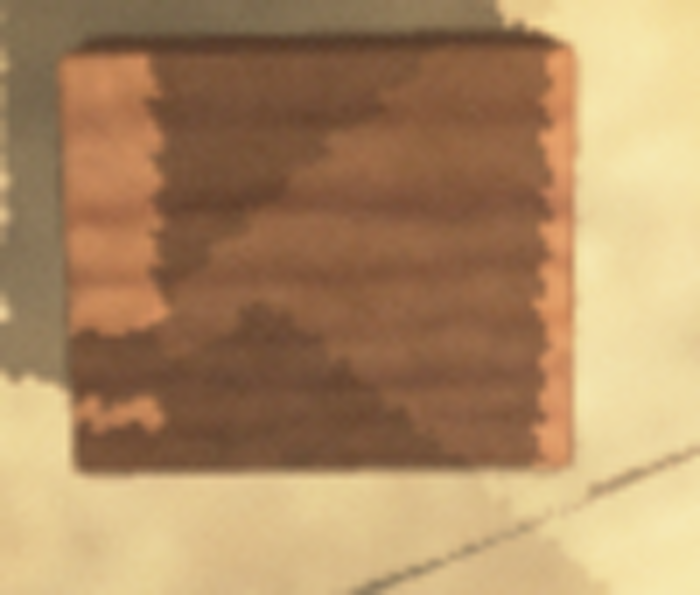

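Run:
```python
from h import *
import pickle; s=pickle.load(open('s9.pkl','rb'))
C=[px2w('wrist',280+(u-3)/7,120+(v-3)/7,.04,s) for u,v in((62,52),(576,52),(572,467),(74,470))]
for i in range(4): print(C[i],np.linalg.norm(C[i]-C[i-1]))
c=sum(C)/4; d1=C[1]-C[0];d2=C[2]-C[3];print('c',c,[np.arctan2(d[1],d[0]) for d in(d1,d2)],[np.arctan2(d[1],d[0])+np.pi/2 for d in(C[3]-C[0],C[2]-C[1])])
go((c[0],c[1],.03),1.152)
go((c[0],c[1],-.0155),1.152)
```

```text
[0.43518452 0.2888064  0.04      ] 0.0489373655334709
[0.45924813 0.34243161 0.04      ] 0.05877687566418918
[0.5039089  0.32326974 0.04      ] 0.04859796444388224
[0.47990682 0.26893728 0.04      ] 0.05939794062977705
c [0.46956209 0.30586126 0.04      ] [np.float64(1.1489933045574408), np.float64(1.1548130861774373)] [np.float64(1.1527114068425008), np.float64(1.165497065530919)]
t 14.3 turn [-0.0021  0.0043 -0.0024] shift [102.8   0.3 -27.8] tcp [0.4943 0.2941 0.1329] ang 1.1499 w 0.08717145782972996 F [-0.2  0.6  0.3]
t 14.3 turn [-0.0021  0.0043 -0.0024] shift [148.3   0.2 -28. ] tcp [0.4943 0.2941 0.1329] ang 1.1499 w 0.08717145782972996 F [-0.2  0.6  0.3]
```

step_arm --commands "-0.002 0.004 -0.002 40 0 -28 87;-0.002 0.004 -0.002 80 0 -28 87;-0.002 0.004 -0.002 102 0 -28 87;-0.002 0.004 -0.002 102 0 -28 87;-0.002 0.004 -0.002 102 0 -28 87"

```text
time_s: 14.92
ee_pos: [0.4697, 0.306, 0.0311]
tool_rot: [[0.001, 0.407, 0.914], [0.001, 0.914, -0.407], [-1.0, 0.001, 0.001]]
ft_force: [0.4, -0.0, 0.7]
gripper_width: 0.0869
```

Run:
```python
from h import *
go((.4696,.3058,-.0155),1.152)
```

```text
t 14.93 turn [-0.      0.0008 -0.001 ] shift [46.6 -0.2 -0.1] tcp [0.4697 0.306  0.0311] ang 1.152 w 0.08694373805294912 F [ 0.4 -0.   0.7]
```

step_arm --commands "0 0.001 -0.001 20 0 0 87;0 0.001 -0.001 36 0 0 87;0 0.001 -0.001 46 0 0 87;0 0.001 -0.001 46 0 0 87;0 0.001 -0.001 46 0 0 55" --newtons 15

```text
time_s: 15.55
ee_pos: [0.4692, 0.3058, -0.0154]
tool_rot: [[-0.001, 0.407, 0.914], [-0.0, 0.914, -0.407], [-1.0, -0.001, -0.001]]
ft_force: [1.0, 0.1, 0.2]
gripper_width: 0.0824
```

step_arm --commands "0 0 0 0 0 0 40;0 0 0 0 0 0 40;0 0 0 0 0 0 40;0 0 0 0 0 0 40;0 0 0 0 0 0 40"

```text
time_s: 16.18
ee_pos: [0.4691, 0.3057, -0.0154]
tool_rot: [[-0.001, 0.407, 0.914], [-0.0, 0.914, -0.407], [-1.0, -0.001, -0.001]]
ft_force: [0.1, 0.0, 2.7]
gripper_width: 0.0596
```

Run:
```python
from h import *
go((.4696,.3058,-.0155),1.152)
```

```text
t 16.18 turn [-0.     -0.0009  0.0007] shift [0.1 0.3 0.5] tcp [ 0.4691  0.3057 -0.0154] ang 1.152 w 0.05960198502091377 F [0.1 0.  2.7]
```

step_arm --commands "0 0 0 -5 0 0 40;0 0 0 -40 0 0 40;0 0 0 -90 0 0 40;0 0 0 -140 0 0 40;0 0 0 -140 0 0 40" --newtons 20

```text
time_s: 16.8
ee_pos: [0.472, 0.307, 0.1284]
tool_rot: [[0.007, 0.406, 0.914], [0.003, 0.914, -0.406], [-1.0, 0.005, 0.005]]
ft_force: [0.2, 0.6, -0.3]
gripper_width: 0.0599
```

Run:
```python
from h import *
go(F(-.008,.081,.125),np.pi/2-.143)
cv2.imwrite('pics/w10.png',cams.read_camera('wrist'))
```

```text
t 16.8 turn [-0.2756  0.0059 -0.0047] shift [   2.1 -342.3  104.3] tcp [0.472  0.307  0.1284] ang 1.1522 w 0.05993366947650553 F [ 0.2  0.6 -0.3]
```

View pics/w10.png

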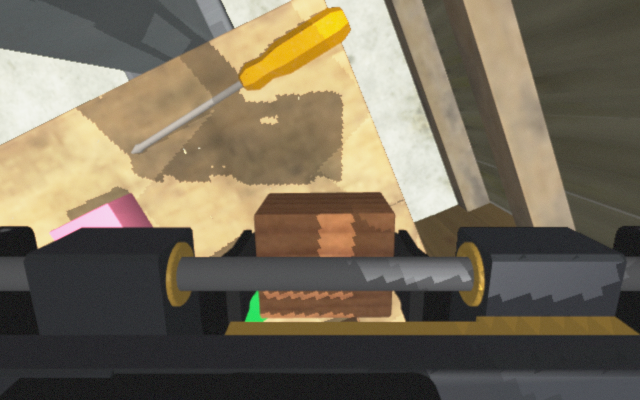

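Run:
```python
from h import *
im=cv2.imread('pics/w10.png'); crop(im,240,180,410,330,4.6,'pics/c10.png')
i=cams.camera_info('wrist');M=np.linalg.inv(i['tool_from_camera']);f=info('wrist')[0]
def t2p(p):
    c=M@np.r_[p,1]; return i['cx']-f*c[0]/c[2], i['cy']+f*c[1]/c[2]
for x in(-.0154,-.0554):
  for z in (-.025,.025):
    print(x,z,[((np.array(t2p((x,y,z)))-[240,180])*4.6+1.8).round(1) for y in(-.03,.03)])
```

```text
-0.0154 -0.025 [array([130.9,  50.3]), array([655.6,  50. ])]
-0.0154 0.025 [array([147.3, 450.2]), array([639.6, 450. ])]
-0.0554 -0.025 [array([ 62.9, 149.1]), array([724.1, 148.8])]
-0.0554 0.025 [array([ 88.5, 637.4]), array([698.9, 637.2])]
```

View pics/c10.png

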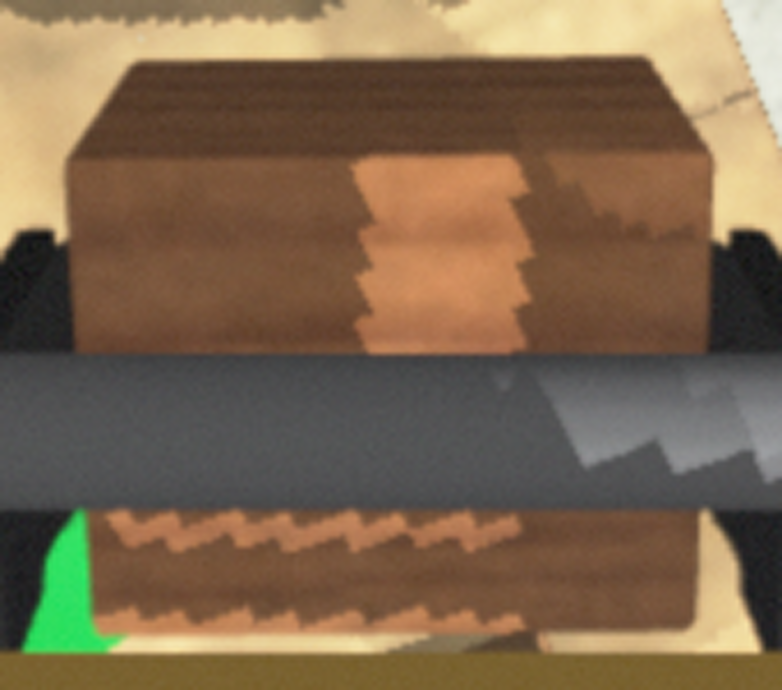

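step_arm --commands "-0.1 0.006 -0.005 -25 -60 20 40;-0.2 0.006 -0.005 -25 -120 40 40;-0.276 0.006 -0.005 -25 -180 60 40;-0.276 0.006 -0.005 -25 -240 80 40;-0.276 0.006 -0.005 -25 -300 98 40"

```text
time_s: 17.48
ee_pos: [0.4359, -0.0023, 0.148]
tool_rot: [[-0.012, 0.142, 0.99], [-0.003, 0.99, -0.142], [-1.0, -0.005, -0.012]]
ft_force: [1.3, -0.9, -0.1]
gripper_width: 0.06
```

Run:
```python
from h import *
go(F(-.008,.081,.125),np.pi/2-.143)
```

```text
t 17.48 turn [ 0.0005 -0.0116  0.0045] shift [ 23.2 -46.4  -0.8] tcp [ 0.4359 -0.0023  0.148 ] ang 1.4283 w 0.059998390622039384 F [ 1.3 -0.9 -0.1]
```

step_arm --commands "0 -0.005 0.003 0 -46 0 40;0 -0.005 0.003 23 -46 -1 40;0 -0.005 0.003 23 -46 -1 40;0 -0.005 0.003 23 -46 -1 40;0 -0.005 0.003 23 -46 -1 40"

```text
time_s: 18.1
ee_pos: [0.4301, -0.0456, 0.1269]
tool_rot: [[-0.003, 0.141, 0.99], [-0.002, 0.99, -0.141], [-1.0, -0.002, -0.003]]
ft_force: [1.1, -0.6, -1.2]
gripper_width: 0.0598
```

Run:
```python
from h import *
go(F(-.008,.081,.020),np.pi/2-.143)
cv2.imwrite('pics/w11.png',cams.read_camera('wrist'))
```

```text
t 18.1 turn [ 0.0017 -0.0029  0.002 ] shift [107.   -2.6  -1.1] tcp [ 0.4301 -0.0456  0.1269] ang 1.4295 w 0.059819168143534725 F [ 1.1 -0.6 -1.2]
```

View pics/w11.png

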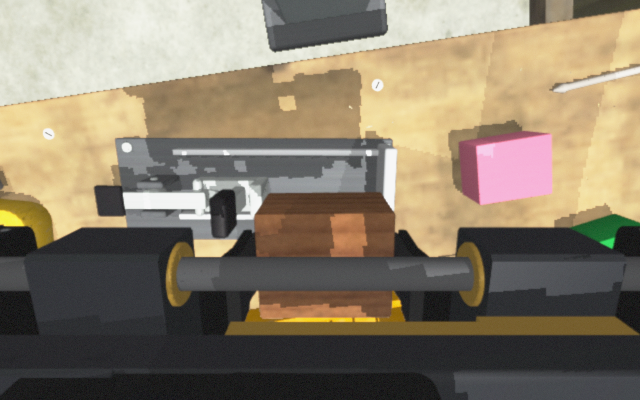

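step_arm --commands "0.001 -0.003 0.002 30 -2.6 -1.1 40;0.001 -0.003 0.002 60 -2.6 -1.1 40;0.001 -0.003 0.002 90 -2.6 -1.1 40;0.001 -0.003 0.002 107 -2.6 -1.1 40;0.001 -0.003 0.002 107 -2.6 -1.1 40"

```text
time_s: 18.77
ee_pos: [0.4277, -0.0482, 0.0192]
tool_rot: [[-0.002, 0.142, 0.99], [0.001, 0.99, -0.142], [-1.0, 0.001, -0.002]]
ft_force: [-0.0, 0.4, -0.4]
gripper_width: 0.0599
```

step_arm --commands "0 0 0 0 0 0 40;0 0 0 0 0 0 40"

```text
time_s: 19.02
ee_pos: [0.4288, -0.0489, 0.0206]
tool_rot: [[0.002, 0.143, 0.99], [-0.001, 0.99, -0.143], [-1.0, -0.0, 0.002]]
ft_force: [0.5, -0.7, 0.1]
gripper_width: 0.0597
```

Run:
```python
from h import *
go(F(-.008,.081,.006),np.pi/2-.143)
im=cams.read_camera('wrist');cv2.imwrite('pics/w12.png',im); crop(im,120,120,420,330,2.6,'pics/c12.png')
```

```text
t 19.02 turn [-0.0003  0.0019  0.0004] shift [14.6  0.7 -0.7] tcp [ 0.4288 -0.0489  0.0206] ang 1.4275 w 0.05967957759678779 F [ 0.5 -0.7  0.1]
```

View pics/c12.png

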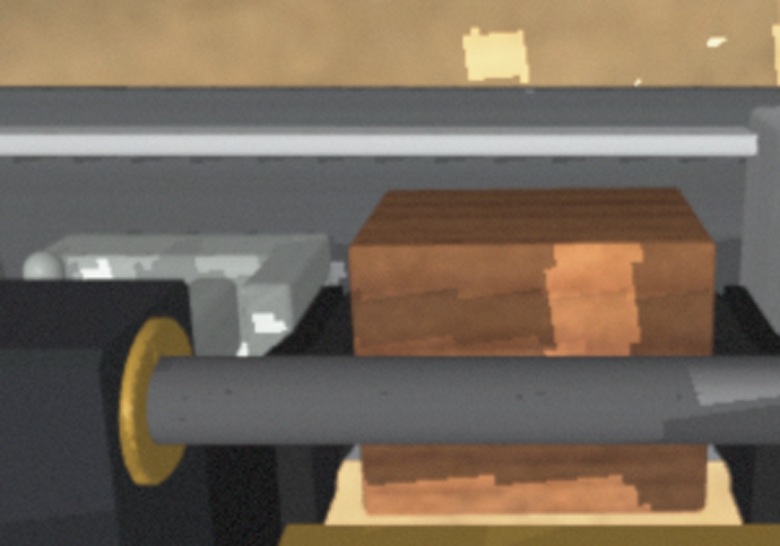

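Run:
```python
from h import *
im=cv2.imread('pics/w12.png');g=cv2.cvtColor(im,cv2.COLOR_BGR2GRAY).astype(int)
for u in (270,290,310,330,360): print(u,list(zip(range(166,200),g[166:200,u].tolist())))
s=telemetry.observe();print(s['ee_pos'])
for u in (290,360):
  for v in (169.,170,171,178,179,180): print(u,v,toF(px2w('wrist',u,v,.018))*1e3)
  for v in (192.,193,194): print('blank',u,v,toF(px2w('wrist',u,v,.036))*1e3)
```

```text
270 [(166, 97), (167, 101), (168, 110), (169, 131), (170, 139), (171, 156), (172, 192), (173, 207), (174, 211), (175, 211), (176, 209), (177, 205), (178, 198), (179, 162), (180, 98), (181, 87), (182, 97), (183, 101), (184, 97), (185, 98), (186, 97), (187, 96), (188, 94), (189, 95), (190, 95), (191, 92), (192, 90), (193, 74), (194, 68), (195, 68), (196, 72), (197, 74), (198, 63), (199, 69)]
290 [(166, 96), (167, 99), (168, 111), (169, 133), (170, 137), (171, 155), (172, 195), (173, 208), (174, 211), (175, 210), (176, 211), (177, 205), (178, 197), (179, 164), (180, 99), (181, 83), (182, 88), (183, 97), (184, 98), (185, 97), (186, 96), (187, 96), (188, 96), (189, 94), (190, 97), (191, 93), (192, 89), (193, 70), (194, 66), (195, 68), (196, 70), (197, 69), (198, 65), (199, 69)]
310 [(166, 95), (167, 98), (168, 114), (169, 134), (170, 135), (171, 153), (172, 193), (173, 208), (174, 212), (175, 211), (176, 210), (177, 209), (178, 198), (179, 166), (180, 107), (181, 88), (182, 90), (183, 99), (184, 99), (185, 97), (186, 95), (187, 94), (188, 95), (189, 96), (190, 91), (191, 93), (192, 85), (
[... 1122 characters left out ...]
0.10503156  18.        ]
290 180 [-34.53508743  60.09193643  18.        ]
blank 290 192.0 [-31.71907162  61.73980589  36.        ]
blank 290 193 [-31.17795653  61.72766023  36.        ]
blank 290 194 [-30.63606408  61.71549711  36.        ]
360 169.0 [-40.9851438  100.04503249  18.        ]
360 170 [-40.41008553 100.06022951  18.        ]
360 171 [-39.8342147 100.075448   18.       ]
360 178 [-35.78022206 100.1825825   18.        ]
360 179 [-35.19778835 100.19797442  18.        ]
360 180 [-34.61452641 100.21338823  18.        ]
blank 360 192.0 [-31.79310026  98.58200333  36.        ]
blank 360 193 [-31.25212941  98.59629952  36.        ]
blank 360 194 [-30.71038154  98.61061624  36.        ]
```

step_arm --commands "0 0.001 0 5 0.7 -0.9 40;0 0.001 0 10 0.7 -0.9 40;0 0.001 0 14 0.7 -0.9 40;0 0.001 0 14 0.7 -0.9 40;0 0.001 0 14 0.7 -0.9 40"

```text
time_s: 19.7
ee_pos: [0.4272, -0.048, 0.0056]
tool_rot: [[-0.001, 0.143, 0.99], [0.0, 0.99, -0.143], [-1.0, 0.0, -0.001]]
ft_force: [0.4, 1.0, -1.2]
gripper_width: 0.0601
```

Run:
```python
from h import *
go(F(-.0082,.081,-.0095),np.pi/2-.143)
```

```text
t 19.7 turn [-0.0009 -0.0015 -0.0002] shift [15.1 -0.1  0.9] tcp [ 0.4272 -0.048   0.0056] ang 1.4269 w 0.06011187613614459 F [ 0.4  1.  -1.2]
```

step_arm --commands "0 0 0 0 0 0 40;0 0 0 0 0 0 40;0 0 0 0 0 0 40"

```text
time_s: 20.08
ee_pos: [0.4273, -0.048, 0.0058]
tool_rot: [[-0.001, 0.143, 0.99], [0.0, 0.99, -0.143], [-1.0, 0.0, -0.001]]
ft_force: [0.2, 0.0, -1.0]
gripper_width: 0.06
```

Run:
```python
from h import *
go(F(-.0082,.081,-.0095),np.pi/2-.143)
```

```text
t 20.07 turn [-0.0008 -0.0011 -0.0001] shift [15.3 -0.1  0.8] tcp [ 0.4273 -0.048   0.0058] ang 1.427 w 0.059956674703816375 F [ 0.2  0.  -1. ]
```

step_arm --commands "0 -0.001 0 0 0 0.7 40;0 -0.001 0 2 0 0.7 40;0 -0.001 0 4 0 0.7 40;0 -0.001 0 5 0 0.7 40;0 -0.001 0 5 0 0.7 40"

```text
time_s: 20.7
ee_pos: [0.4278, -0.048, 0.0006]
tool_rot: [[-0.001, 0.143, 0.99], [0.0, 0.99, -0.143], [-1.0, 0.0, -0.001]]
ft_force: [0.7, -0.5, -0.5]
gripper_width: 0.06
```

step_arm --commands "0 0 0 1.5 0 0 40;0 0 0 3 0 0 40;0 0 0 4 0 0 40;0 0 0 4 0 0 40"

```text
time_s: 21.2
ee_pos: [0.4279, -0.048, -0.0033]
tool_rot: [[-0.0, 0.143, 0.99], [0.0, 0.99, -0.143], [-1.0, 0.0, -0.0]]
ft_force: [0.1, 0.8, -0.5]
gripper_width: 0.0599
```

Run:
```python
from h import *
go(F(-.0082,.081,-.0095),np.pi/2-.143)
```

```text
t 21.2 turn [-0.0008 -0.0004 -0.0002] shift [ 6.2 -0.1  0.2] tcp [ 0.4279 -0.048  -0.0033] ang 1.427 w 0.05991640460111329 F [ 0.1  0.8 -0.5]
```

The blank is 6 mm down between the rails with no force. I'll go on to the floor.

step_arm --commands "0 0 0 1.5 0 0.1 40;0 0 0 3 0 0.1 40;0 0 0 4.5 0 0.1 40;0 0 0 5.2 0 0.1 40;0 0 0 5.2 0 0.1 40"

```text
time_s: 21.82
ee_pos: [0.428, -0.0481, -0.0085]
tool_rot: [[-0.0, 0.143, 0.99], [0.0, 0.99, -0.143], [-1.0, 0.0, -0.0]]
ft_force: [0.6, -0.4, -1.0]
gripper_width: 0.0599
```

step_arm --commands "0 0 0 0.5 0 0 40;0 0 0 0.8 0 0 40"

```text
time_s: 22.08
ee_pos: [0.428, -0.0481, -0.0092]
tool_rot: [[-0.0, 0.143, 0.99], [0.0, 0.99, -0.143], [-1.0, 0.0, -0.0]]
ft_force: [0.5, 1.6, -1.5]
gripper_width: 0.0598
```

step_arm --commands "0 0 0 0.4 0 0 40;0 0 0 0.4 0 0 62;0 0 0 0.4 0 0 63;0 0 0 0.4 0 0 64;0 0 0 0.4 0 0 64"

```text
time_s: 22.7
ee_pos: [0.428, -0.0481, -0.0097]
tool_rot: [[-0.0, 0.143, 0.99], [0.0, 0.99, -0.143], [-1.0, 0.0, -0.0]]
ft_force: [0.0, 0.1, 0.5]
gripper_width: 0.0641
```

Run:
```python
from h import *
go(F(-.0082,.081,-.0095),np.pi/2-.143)
im=cams.read_camera('wrist');cv2.imwrite('pics/w13.png',im); crop(im,120,120,420,330,2.6,'pics/c13.png')
```

```text
t 22.7 turn [-0.0008 -0.0003 -0.0001] shift [-0.2 -0.1  0.1] tcp [ 0.428  -0.0481 -0.0097] ang 1.427 w 0.0640916931837385 F [0.  0.1 0.5]
```

View pics/c13.png

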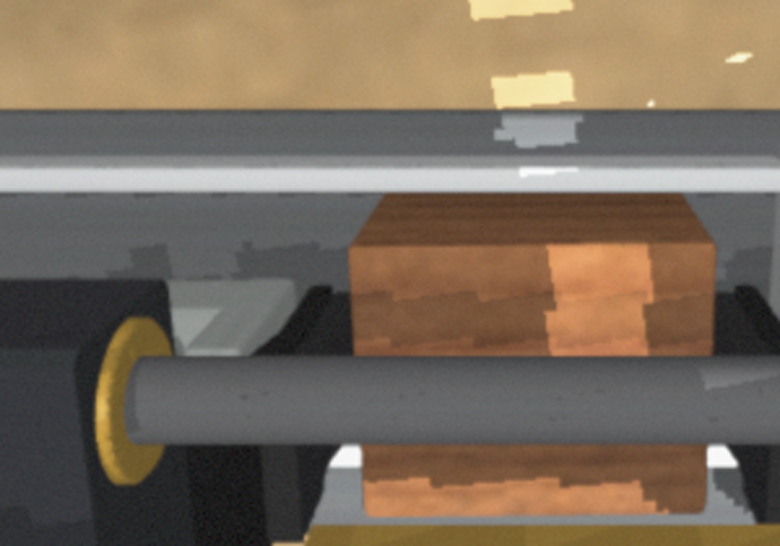

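The blank sits between the rails, near edge at the inner rail, and the jaws are free at 64 mm. I'll rise straight up and close the fingers for pressing.

step_arm --commands "0 0 0 -5 0 0 64;0 0 0 -20 0 0 64;0 0 0 -50 0 0 64;0 0 0 -90 0 0 64;0 0 0 -120 0 0 40"

```text
time_s: 23.38
ee_pos: [0.4281, -0.0481, 0.112]
tool_rot: [[0.001, 0.143, 0.99], [-0.0, 0.99, -0.143], [-1.0, -0.0, 0.001]]
ft_force: [0.1, -1.0, 0.2]
gripper_width: 0.0596
```

step_arm --commands "0 0 0 0 -30 8 0;0 0 0 0 -60 8 0;0 0 0 0 -60 8 0;0 0 0 0 -60 8 0;0 0 0 0 -60 8 0"

```text
time_s: 24.0
ee_pos: [0.4269, -0.1076, 0.1102]
tool_rot: [[-0.001, 0.142, 0.99], [0.001, 0.99, -0.142], [-1.0, 0.001, -0.001]]
ft_force: [-0.0, -1.0, 0.1]
gripper_width: 0.0117
```

Run:
```python
from h import *
go(F(0,-.092,.04),A)
s=telemetry.observe()
im=cams.read_camera('wrist');cv2.imwrite('pics/w14.png',im)
for p in ((0,-.092,.046),(0,-.081,.046),(0,-.103,.046)): print(w2px('wrist',F(*p),s))
```

```text
t 24.0 turn [ 0.0032 -0.0011 -0.0006] shift [  70.2 -114.1    0.4] tcp [ 0.4269 -0.1076  0.1102] ang 1.4279 w 0.011729468781694305 F [-0.  -1.   0.1]
(np.float64(175.00878790547168), np.float64(199.80708447696156))
(np.float64(189.492687653076), np.float64(199.84141450233108))
(np.float64(160.52401914366908), np.float64(199.77275239183746))
```

View pics/w14.png

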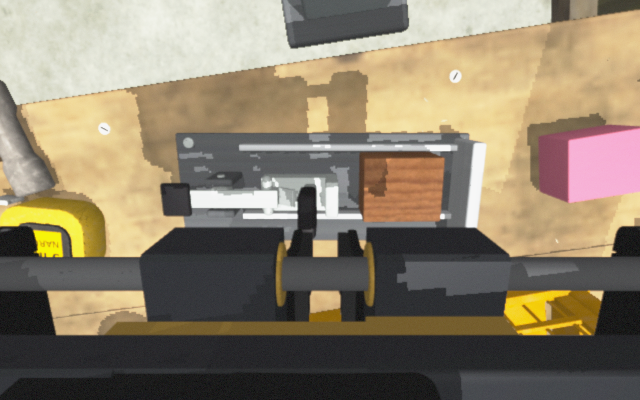

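step_arm --commands "0.003 -0.001 0 0 -60 0.4 0;0.003 -0.001 0 0 -117 0.4 0;0.003 -0.001 0 30 -117 0.4 0;0.003 -0.001 0 60 -117 0.4 0;0.003 -0.001 0 80 -117 0.4 0"

```text
time_s: 24.68
ee_pos: [0.4106, -0.2237, 0.0291]
tool_rot: [[-0.0, 0.146, 0.989], [0.001, 0.989, -0.146], [-1.0, 0.001, -0.001]]
ft_force: [0.2, 0.1, 0.0]
gripper_width: 0.0006
```

step_arm --commands "0 0 0 8 0 0 0;0 0 0 15 0 0 0;0 0 0 15 0 0 0;0 0 0 15 0 0 0"

```text
time_s: 25.18
ee_pos: [0.4114, -0.2247, 0.0159]
tool_rot: [[0.002, 0.146, 0.989], [-0.001, 0.989, -0.146], [-1.0, -0.001, 0.002]]
ft_force: [-0.6, 0.0, 0.2]
gripper_width: 0.0004
```

Run:
```python
from h import *
go(F(0,-.095,.010),A)
im=cams.read_camera('scene');crop(im,280,160,400,280,6,'pics/s15.png')
```

```text
t 25.18 turn [-0.0005  0.0018  0.0006] shift [ 5.9  1.1 -1. ] tcp [ 0.4114 -0.2247  0.0159] ang 1.4243 w 0.0004371487886458356 F [-0.6  0.   0.2]
```

View pics/s15.png

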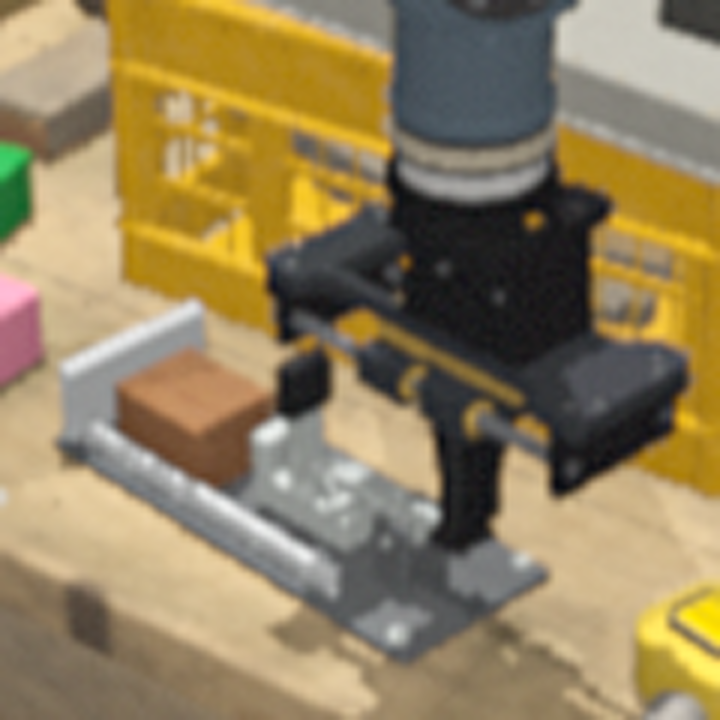

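step_arm --commands "0 0 0 2 0 0 0;0 0 0 4 0 0 0;0 0 0 5 0 0 0;0 0 0 5 0 0 0"

```text
time_s: 25.72
ee_pos: [0.4109, -0.2244, 0.0102]
tool_rot: [[0.001, 0.146, 0.989], [0.0, 0.989, -0.146], [-1.0, 0.0, 0.001]]
ft_force: [0.2, 0.1, 0.7]
gripper_width: 0.0006
```

step_arm --commands "0 0 0 1 0 0 0;0 0 0 2 0 0 0;0 0 0 2 0 0 0"

```text
time_s: 26.1
ee_pos: [0.4111, -0.2249, 0.0089]
tool_rot: [[0.001, 0.146, 0.989], [-0.001, 0.989, -0.146], [-1.0, -0.001, 0.001]]
ft_force: [-0.8, -0.9, 6.7]
gripper_width: 0.0002
```

step_arm --commands "0 0 0 1 0 0 0;0 0 0 2 0 0 0;0 0 0 2 0 0 0"

```text
time_s: 26.48
ee_pos: [0.4111, -0.2256, 0.0069]
tool_rot: [[0.001, 0.145, 0.989], [-0.002, 0.989, -0.145], [-1.0, -0.002, 0.002]]
ft_force: [-1.9, -3.1, 5.2]
gripper_width: 0.0005
```

step_arm --commands "0 0 0 1 0 0 0;0 0 0 2 0 0 0;0 0 0 2 0 0 0"

```text
time_s: 26.85
ee_pos: [0.4114, -0.2255, 0.0046]
tool_rot: [[0.002, 0.146, 0.989], [-0.002, 0.989, -0.146], [-1.0, -0.001, 0.002]]
ft_force: [-1.8, -4.0, 4.7]
gripper_width: 0.0006
```

Run:
```python
from h import *
print(telemetry.observe()['ft_force'])
im=cams.read_camera('scene');crop(im,280,160,400,280,6,'pics/s16.png')
```

```text
[-1.76314237 -4.02748254  4.67288606]
```

View pics/s16.png

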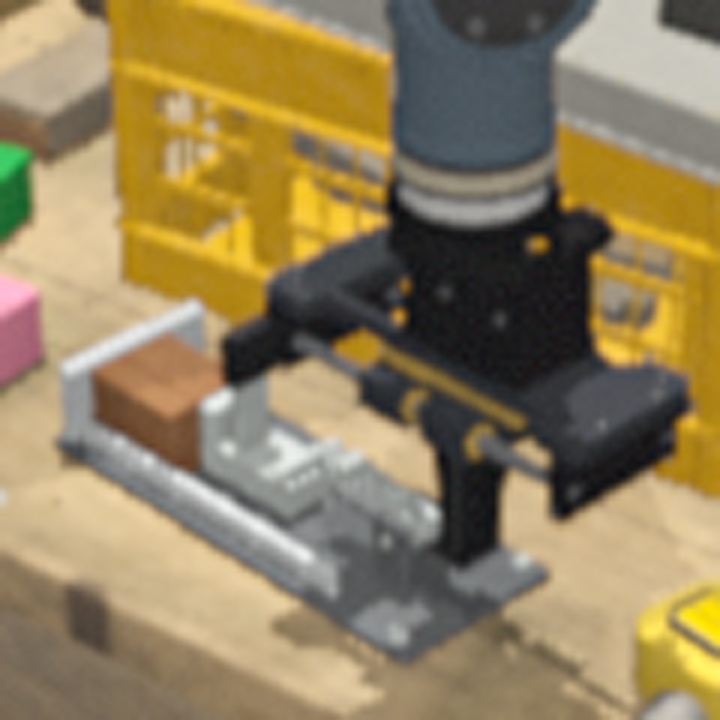

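The follower has let go and pushed the blank against the stop. I'll lift off.

step_arm --commands "0 0 0 -2 0 0 0;0 0 0 -6 0 0 0;0 0 0 -15 0 0 0;0 0 0 -50 0 0 0;0 0 0 -90 0 0 0"

```text
time_s: 27.52
ee_pos: [0.4099, -0.2231, 0.0948]
tool_rot: [[-0.002, 0.146, 0.989], [0.003, 0.989, -0.146], [-1.0, 0.002, -0.002]]
ft_force: [0.2, -0.1, -0.3]
gripper_width: 0.0001
```

step_arm --commands "0 0 0 -20 60 0 0;0 0 0 -40 100 0 0;0 0 0 -40 100 0 0;0 0 0 -40 100 0 0"

```text
time_s: 28.02
ee_pos: [0.4254, -0.1255, 0.1343]
tool_rot: [[0.001, 0.145, 0.989], [-0.0, 0.989, -0.145], [-1.0, -0.0, 0.001]]
ft_force: [1.3, -0.7, 0.4]
gripper_width: 0.0
```

Run:
```python
from h import *
s=telemetry.observe();print(s['ee_pos'],s['ft_force'])
im=cams.read_camera('wrist');cv2.imwrite('pics/w17.png',im)
for n,p in dict(face=(0,.070,.045),handle=(0,.048,.092),pad=(0,-.092,.046)).items(): print(n,w2px('wrist',F(*p),s))
crop(cams.read_camera('scene'),200,150,400,280,4,'pics/s17.png')
```

```text
[ 0.42536771 -0.12547602  0.13433092] [ 1.30458052 -0.66258943  0.4149927 ]
face (np.float64(404.81258380202235), np.float64(191.1299882583233))
handle (np.float64(387.91507424500446), np.float64(206.3475940427929))
pad (np.float64(208.5935833552836), np.float64(191.48977172190524))
```

View pics/w17.png

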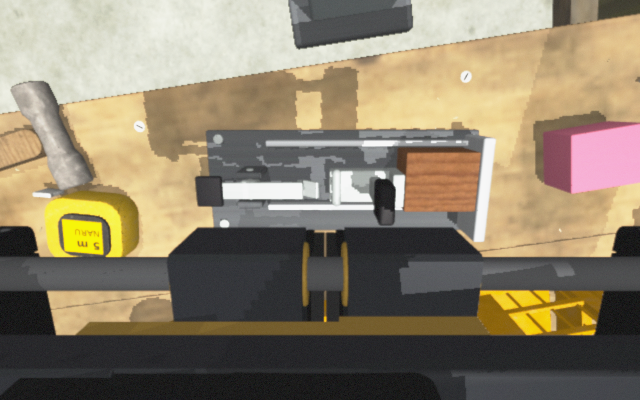

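View pics/s17.png

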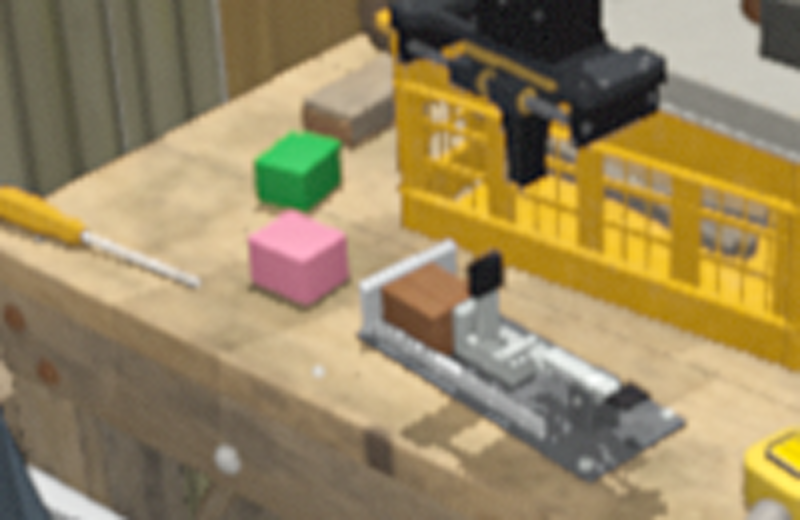

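The blank is clamped and flat, with the face at u≈404 (predicted 404.8). The pad is back up at (208,191) and the robot is clear. I'll hand in.

Run:
```python
from rig import r
print(r.finish_job())
```

```text
the job is handed in; nothing more can be done
None
```

The magazine is loaded and I handed the job in at about 28 s; no verdict came back.

- **Follower:** I pulled it back to its end stop by the handle. It stayed caught by the pawl after I let go; the camera put its face at about 32 mm, the caught position.
- **Blank:** I laid it between the rails, whose centre I measured at about 8 mm off the feeder's centre line, towards the robot. No force showed on the way down.
- **Thumb pad:** pressing it took at most about 7 N in the readings, a little above the 2 to 4 N given. The follower then let go and clamped the blank.

**Last checks:**
- The last pictures show the blank flat against the front stop, with the follower face within a pixel of where a 58 mm reading should put it. The pad was back up at its rest position and the robot was clear of everything.
- The sanding block, screwdriver and tape measure look undisturbed, but I judged that by eye rather than measuring it.

**What disagreed:** the finger ends sit 36 mm behind the reported TCP. My first grip on the handle therefore closed above it without touching anything. I measured the offset by a light touch, about 10 N, on the handle's top and allowed for it afterwards.

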